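Stock the open tin on the jar carousel and hold it at the front

TASK

Drop the long hexagonal coupling nut from the parts tray into the open tin on the jar carousel, with the others of its kind, and turn the carousel until that tin stands squarely at the front, in line with the catch tray on the base board. Finish while still gripping the crossbar of the carousel's T-handle, holding the turntable still there so that it cannot drift while nuts are taken out. Leave the other two parts in their compartments and the tape measure and screwdriver where they are.

Things in the scene. Friction and masses are not known exactly. Their poses are not given: they have to be found in the camera images.
- long_nut: The long coupling nut, plain steel: a hexagonal bar 40 mm long, 19 mm over flats (22 mm over corners), hole in each end, 40 to 85 g. It starts lying on a flat in one of the tray's three compartments (which one varies), its length along the tray's x axis give or take 25 degrees. Origin: centre of its underside; x along its length, z up.
- parts_tray: Grey plastic tray fixed to the bench, 90 mm (x) by 262 mm (y) by 24 mm high, three equal compartments side by side along y, centres at y = -86, 0, +86 mm, each inside about 84 x 83 mm; walls 3 mm, inner floor 3 mm up. One part stands in each: long nut, hex bolt, sleeve. A bread maker 255 mm tall stands close behind it. Origin: centre of its underside.
- hex_bolt: Steel hex bolt standing on its head, 48 mm tall: head 19 mm over flats and 8 mm thick, shank 12 mm thick. Stays in its compartment of the tray. Origin: centre of its underside.
- sleeve: Round steel spacer sleeve, 20 mm diameter, 38 mm tall, standing on end. Stays in its compartment of the tray. Origin: centre of its underside.
- carousel_base: The carousel's plywood base board, screwed to the bench, 276 x 214 mm, 12 mm thick. Origin: on the turntable's axis, at bench height. Its -x side is the front: there a lipped catch tray 50 mm deep (x -167 to -116 mm, lips to 24 mm high). x points to the back. Above it turns the round turntable, 208 mm diameter, floor 30 mm over the bench, rod rail to 46 mm.
- turntable (a joint): Angle of the turntable (rad), growing anticlockwise from above; at 0 (and any whole turn, 6.283) the open tin stands dead at the front. Starts anywhere from 1.05 to 5.23; turns both ways, two turns each way. Runs lightly (drag about 0.025 N m) and may coast. It carries four lidded glass screw jars (60 mm diameter, tops 115 mm over the bench) and the open tin, five places 72 degrees apart.
- tin_mouth (a point): Centre of the mouth of the open tin, the only one without a lid on the turntable: ribbed bare metal, 66 mm outside, 62 mm inside, 78 mm tall, rim 108 mm over the bench, 65 mm from the turntable's axis, fixed to it. Two long nuts lie on its bottom to 21 mm; from there to the rim it is empty, 57 mm. Behind the carousel to the left stands a flat screen 0.42 m tall.
- crossbar (a point): Centre of the T-handle's wooden crossbar, on the turntable's axis, 152 mm over the bench. The bar is 84 mm long, 20 mm thick, 24 mm high (140 to 164 mm over the bench), on a 14 mm steel post, fixed to the turntable; its length is this point's y axis, square to the line from the axis to the tin, which lies along this point's -x. Free all round and above the jar lids.
- tape_measure_1: Yellow tape measure, 41 x 89 x 65 mm, standing just right of the parts tray; a bystander. Origin: centre of its underside.
- screwdriver_2: Screwdriver lying behind and right of the parts tray, 214 mm long, 24 mm high; a bystander. Origin: centre of its underside.
- t_handle: The T-handle on the turntable's axis (post and crossbar, see crossbar), turning with it. Origin: foot of the post, 30 mm over the bench; axes as crossbar.

How it is judged:
By the outcome, as a careful person would: the job done as asked, in the order asked, and still so for the second after the job is handed in, while the arm keeps its last pose, push and grip.
It also fails if it takes over 72 s, if anything falls off the work surface, if the arm or the gripper's body presses on something with over 40 N, if the wrist force passes 120 N, or if a joint passes its speed limit or range.

ROBOT

A 7-joint arm with a two-finger parallel gripper is mounted at the origin on a cart in front of the work surface, level with it; the furniture and walls round the work are solid. World frame = base frame: x ahead of the robot, y to its left, z up, the work surface at z = 0. Lengths are in m, angles in rad, forces in N, time in s.
With the tool pointing down it reaches from about 0.425 to 0.875 m from the base axis. Payload 4.7 kg.
Tool frame: the origin (TCP) lies at the very end of the fingers, on their centre line; the grasp point (between the pads) lies 19 mm behind it; z points along the fingers, y is the direction in which the jaws open and shut (so a half turn about z gives the same grasp; the last joint's range is limited). The gripper opens to 87 mm and grips with 3 to 60 N. Pads are 19 mm wide; open, the fingers measure 117 mm over their backs; the gripper's body (75 mm by 190 mm) begins 51 mm behind the grasp point.
Start: joints at [1.354, 0.321, -0.07, 1.45, 0.023, 1.371, -0.057], TCP at [0.149, -0.633, 0.223] pointing down, gripper open.
Joint ranges: [-2.86, 2.86], [-0.3, 2.09], [-1.38, 1.24], [0.06, 2.45], [-1.56, 4.7], [0.09, 2.05], [-2.69, 2.69]. Speed limits (rad/s): [2.57, 2.57, 3.14, 3.14, 3.14, 3.14, 3.14].

INTERFACE

Orientations are given as a rotation vector (axis times angle).
In Python, from bench import ctrl, get_image, camera_info gives the robot as it stands.
- The arm moves only by the tool carry_out, never from a script. Its argument "commands" is a list of rows, each an object of numbers: "tx", "ty", "tz": the shift along the tool's x, y, z in m; "rx", "ry", "rz": the turn, a rotation vector about the tool's x, y, z in rad; "jaw": the opening, from 0 (shut) to 1 (fully open). In form: [{"tx": .., "ty": .., "tz": .., "rx": .., "ry": .., "rz": .., "jaw": ..}, ...]. A call has 1 to 12 rows; each row is the pose to reach, as a shift and turn from the pose commanded when the call began, along the tool's axes at that moment; what a row does not reach only later rows make up. A row lasts 1/8 s, in which the tool goes at most 62.5 mm and 10.7 degrees, less where a joint would pass 70% of its speed; a pose out of reach is approached as far as the arm can. A call with a gripper value outside its range is refused whole. The fingers move at their own pace and stop on an object; "grip_force" is the grip in N (left out, the last holds). Time passes only in rows, so rows that repeat a pose let the fingers close. It gives the time, the measured TCP pose, the force and the opening at its end, in the units of the state.
- ctrl.get_state(): the state, without advancing time (a new reading comes with each control period).
- get_image(name): name is "scene" or "side" or "wrist"; returns the picture (400x640x3 uint8, red, green, blue); there is no depth.
- camera_info(name): a dict with "intrinsics" (3x3 intrinsics, pixels), "k1" (the pictures are not rectified: a ray, as slopes to the right and down, at radius r is drawn at 1 + k1 r^2 times it, then the intrinsics apply), "R" (3x3) and "t" (3): a world point X has camera coordinates R X + t. Camera axes: x right, y down, z forward; pixel columns grow to the right and rows downward; lengths in m; the calibration is good to about 2 mm. A picture is of the moment at which its call begins: read the wrist's pose just before it. camera_info takes no time and is no camera call; for the wrist camera it gives the pose at the moment of the call.
- ctrl.close_job(): hands the job in, once; it reports no verdict.
The state is a dict: "time": time; "joint_positions": joint angles; "qd": joint speeds; "joint_torque": joint torques, N m; "position": TCP position; "tool_rot": TCP orientation; "ft_force": force on the tool from outside, world axes, zero at the start; "torque": the same for the moment, N m; "grip_width": opening from 0.0 (shut) to 1.0 (fully open).
Only numpy, scipy, OpenCV 4.12 (cv2) and the standard library are available. Lean on these libraries where they do the work, as an engineer would, in place of code of your own. Each camera call takes 0.05 s, during which the arm holds its last target.

## Working session

There is one attempt and no reset: what is moved stays moved. The work goes in short steps, Python scripts to look and compute and a tool call to move; the robot and the scene stay as the last step left them, time stands still between calls to the robot, and variables do not carry over. Pictures are saved under pics/ and viewed, and the job is handed in when it is done.

Besides the shell and the picture viewer there is one more tool, called after ">>>" by a JSON object that holds its "fn" and its "kwargs", one argument or row to a line. carry_out: Moves the arm, as the interface text tells. Its arguments: {"type":"object","properties":{"commands":{"type":"array"},"grip_force":{"type":"number"}},"required":["commands"]}

```bash
ls; mkdir -p pics; python3 - <<'E'
from bench import ctrl,get_image,camera_info
import cv2
s=ctrl.get_state();print(s)
for n in ["scene","side","wrist"]:
    ci=camera_info(n);print(n,ci)
    im=get_image(n);cv2.imwrite(f"pics/{n}0.png",im[:,:,::-1])
E
```

```text
pics
{'time': 0.0, 'joint_positions': array([ 1.35412311,  0.32182144, -0.07007708,  1.45166494,  0.02260389,
        1.370788  , -0.05691378]), 'qd': array([ 2.73476450e-04,  5.97325611e-05,  3.08680229e-06, -9.70763514e-04,
       -8.93352468e-04,  6.54476331e-04,  1.40004140e-03]), 'joint_torque': array([ 3.74094925e-04, -4.91282523e+01, -4.03197370e-01, -3.12528276e+01,
       -6.37278683e-02,  4.34586941e-02,  1.87533419e-04]), 'position': array([ 0.14849516, -0.63224912,  0.22146751]), 'tool_rot': array([-3.11884521e+00, -3.61494567e-01,  5.03750022e-04]), 'ft_force': array([0.57426228, 0.67022604, 0.29595275]), 'torque': array([ 0.00812089, -0.01948274, -0.00904541]), 'grip_width': 0.9984599357701177}
scene {'intrinsics': array([[414.81851989,   0.        , 315.78130945],
       [  0.        , 414.81851989, 199.34929725],
       [  0.        ,   0.        ,   1.        ]]), 'k1': -0.04280534908045974, 'R': array([[ 0.77077873, -0.63703031, -0.00961921],
       [-0.47033619, -0.55877204, -0.68305028],
       [ 0.42974879,  0.53100489, -0.73030801]]), 't': array([-0.44746202,  0.29562639,  0.94379411])}
side {'intrinsics': array([[488.62709963,   0.        , 321.94070032],
       [  0.        , 488.62709963, 199.14507422],
       [  0.        ,   0.        ,   1.        ]]), 'k1': -0.0657391216801167, 'R': array([[-0.82798874, -0.56058451, -0.01340364],
       [-0.48694328,  0.73066233, -0.47855909],
       [ 0.27806635, -0.38971473, -0.87795304]]), 't': array([0.39522446, 0.36326206, 1.34689883])}
wrist {'intrinsics': array([[294.34341353,   0.        , 318.10870882],
       [  0.        , 294.34341353, 197.40059574],
       [  0.        ,   0.        ,   1.        ]]), 'k1': -0.014938339922853533, 'R': array([[ 0.22955632, -0.97329363, -0.00184442],
       [-0.92744445, -0.21931656,  0.30289774],
       [-0.29521295, -0.0678215 , -0.95302128]]), 't': array([-0.64950483, -0.03651611,  0.39206757])}
```

View pics/scene0.png

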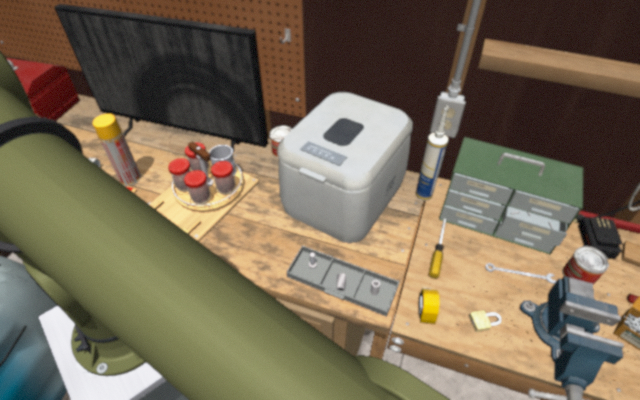

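View pics/side0.png

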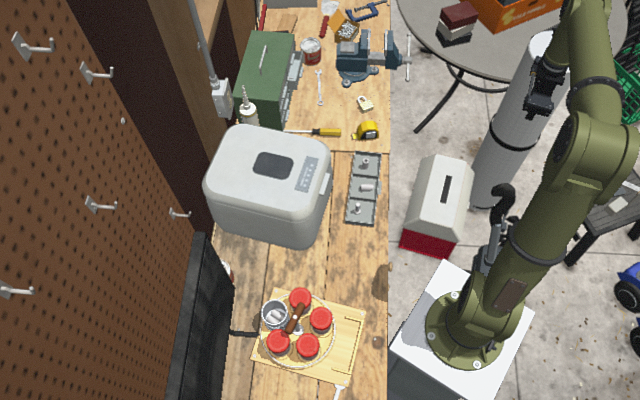

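View pics/wrist0.png

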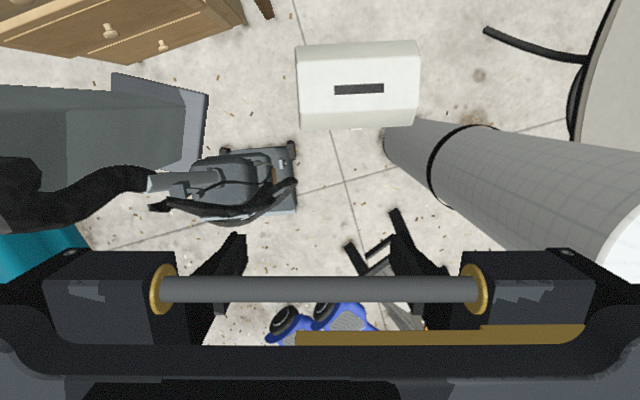

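The long nut lies in the middle compartment (scene about 341,281; side about 366,187). The open tin is at the back of the carousel (scene 222,155; side 274,314). I'll crop for detail.

```bash
cat > h.py <<'E'
import numpy as np,cv2
from bench import ctrl,get_image,camera_info
def ray(ci,u,v):
    K=ci["intrinsics"];xd=np.array([(u-K[0,2])/K[0,0],(v-K[1,2])/K[1,1]])
    x=xd.copy()
    for _ in range(20): x=xd/(1+ci["k1"]*(x@x))
    R=np.array(ci["R"]);t=np.array(ci["t"])
    return -R.T@t, R.T@np.array([x[0],x[1],1.])
def onz(ci,u,v,z):
    o,d=ray(ci,u,v);return o+d*(z-o[2])/d[2]
def proj(ci,X):
    c=np.array(ci["R"])@np.array(X,float)+np.array(ci["t"]);x=c[:2]/c[2]
    x=x*(1+ci["k1"]*(x@x));K=ci["intrinsics"];return np.array([K[0,0]*x[0]+K[0,2],K[1,1]*x[1]+K[1,2]])
def tri(c1,p1,c2,p2):
    A=np.zeros((3,3));b=np.zeros(3)
    for c,p in((c1,p1),(c2,p2)):
        o,d=ray(c,*p);d=d/np.linalg.norm(d);M=np.eye(3)-np.outer(d,d);A+=M;b+=M@o
    return np.linalg.solve(A,b)
def crop(im,x0,y0,x1,y1,f,name):
    c=cv2.resize(im[y0:y1,x0:x1],None,fx=f,fy=f,interpolation=cv2.INTER_CUBIC)
    cv2.imwrite(name,c)
E
python3 - <<'E'
import cv2
from h import crop
s=cv2.imread("pics/scene0.png");d=cv2.imread("pics/side0.png")
crop(s,280,235,440,335,5,"pics/s_tray.png");crop(s,145,125,265,215,6,"pics/s_car.png")
crop(d,330,110,400,240,4,"pics/d_tray.png");crop(d,245,275,375,385,5,"pics/d_car.png")
E
```

```text
(no output)
```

View pics/s_tray.png

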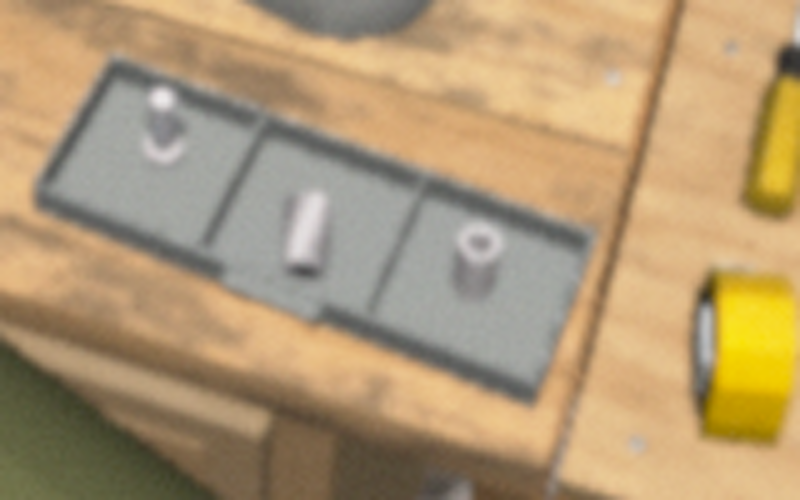

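View pics/s_car.png

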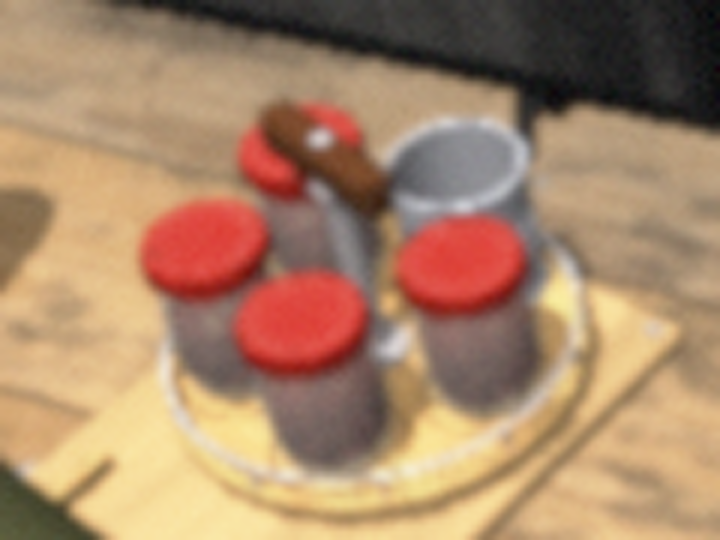

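View pics/d_tray.png

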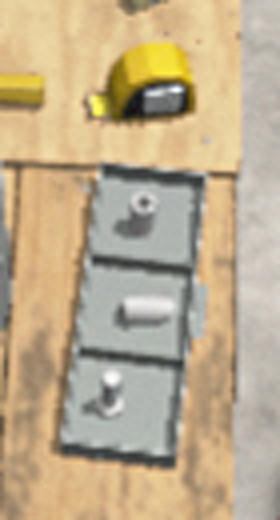

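View pics/d_car.png

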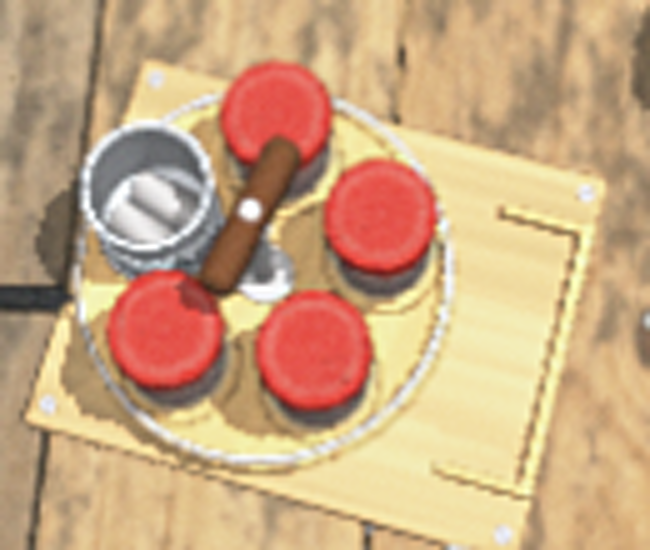

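```bash
python3 - <<'E'
from h import *
S=camera_info("side");C=camera_info("scene")
sd=lambda x,y:(x/5+245-.4,y/5+275-.4)
sc=lambda x,y:(x/6+145-.4,y/6+125-.4)
p=tri(S,sd(250,208),C,sc(320,137));print("cap",p, onz(S,*sd(250,208),.164),onz(C,*sc(320,137),.164))
print("tin side",onz(S,*sd(148,186),.108),"scene",onz(C,*sc(459,166),.108))
for a in [(276,110),(380,215),(314,348),(166,328)]: print("lid",onz(S,*sd(*a),.115))
print("bar ends side",onz(S,*sd(287,145),.164),onz(S,*sd(216,280),.164))
print("bar ends scene",onz(C,*sc(275,108),.164),onz(C,*sc(375,190),.164))
for a in [(147,62),(605,180),(515,550),(28,422)]: print("corner",onz(S,*sd(*a),.012))
dt=lambda x,y:(x/4+330-.4,y/4+110-.4); st=lambda x,y:(x/5+280-.4,y/5+235-.4)
print("nut side",onz(S,*dt(122,313),.0125),onz(S,*dt(173,306),.0125))
print("nut scene",onz(C,*st(314,198),.0125),onz(C,*st(303,268),.0125), onz(C,*st(311,196),.022),onz(C,*st(306,262),.022))
for a in [(103,165),(206,176),(177,462),(60,450)]: print("tray side",onz(S,*dt(*a),.024))
for a in [(115,58),(592,238),(535,400),(38,190)]: print("tray scene",onz(C,*st(*a),.024))
print("bolt",onz(S,*dt(111,378),.048),onz(C,*st(162,99),.048)); print("sleeve",onz(S,*dt(143,205),.038),onz(C,*st(480,243),.038))
E
```

```text
cap [0.38060253 0.26070805 0.1641465 ] [0.37999549 0.26079846 0.164     ] [0.3813318  0.26097127 0.164     ]
tin side [0.44264522 0.27085122 0.108     ] scene [0.44584518 0.26571256 0.108     ]
lid [0.40928234 0.20160296 0.115     ]
lid [0.33249868 0.21732892 0.115     ]
lid [0.32193504 0.29200828 0.115     ]
lid [0.38966731 0.32572436 0.115     ]
bar ends side [0.38322893 0.22431163 0.164     ] [0.37300621 0.29925386 0.164     ]
bar ends scene [0.37546087 0.29326402 0.164     ] [0.3823511  0.21208989 0.164     ]
corner [0.51047106 0.19675863 0.012     ]
corner [0.25555862 0.1088364  0.012     ]
corner [0.18996293 0.3039377  0.012     ]
corner [0.4429035 0.395426  0.012    ]
nut side [ 0.47878863 -0.21909615  0.0125    ] [ 0.44836759 -0.24710092  0.0125    ]
nut scene [ 0.48186406 -0.22282743  0.0125    ] [ 0.45128033 -0.24885353  0.0125    ] [ 0.47712595 -0.22535665  0.022     ] [ 0.45051268 -0.25137238  0.022     ]
tray side [ 0.5632593  -0.32388613  0.024     ]
tray side [ 0.4870828  -0.36153998  0.024     ]
tray side [ 0.37225094 -0.12579113  0.024     ]
tray side [ 0.45141273 -0.085133    0.024     ]
tray scene [ 0.45472495 -0.09922934  0.024     ]
tray scene [ 0.56362339 -0.33078703  0.024     ]
tray scene [ 0.4811313  -0.37243839  0.024     ]
tray scene [ 0.37601083 -0.13791394  0.024     ]
bolt [ 0.44636074 -0.14762039  0.048     ] [ 0.44647078 -0.14830005  0.048     ]
sleeve [ 0.51121826 -0.3004388   0.038     ] [ 0.51332175 -0.30332409  0.038     ]
```

```bash
python3 - <<'E'
import cv2
from h import crop
s=cv2.imread("pics/scene0.png");d=cv2.imread("pics/side0.png")
crop(s,40,0,300,180,3,"pics/s_scr.png");crop(d,180,215,320,385,3.5,"pics/d_scr.png")
crop(s,260,85,420,255,3.5,"pics/s_bm.png");crop(d,195,115,355,255,4,"pics/d_bm.png")
E
```

```text
(no output)
```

View pics/s_scr.png

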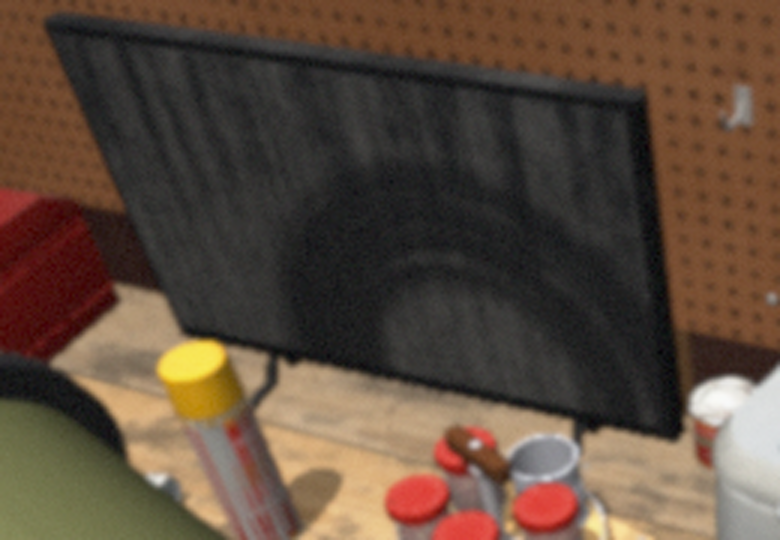

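View pics/d_scr.png

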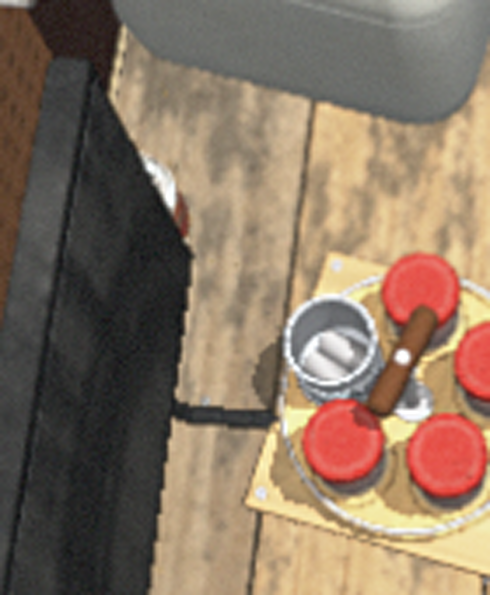

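View pics/s_bm.png

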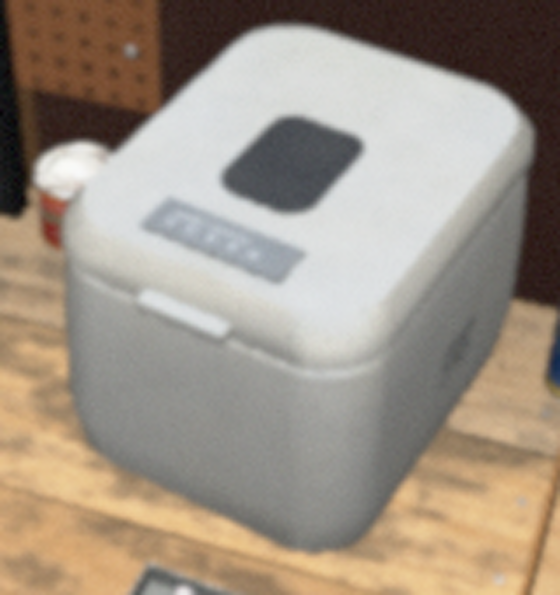

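View pics/d_bm.png

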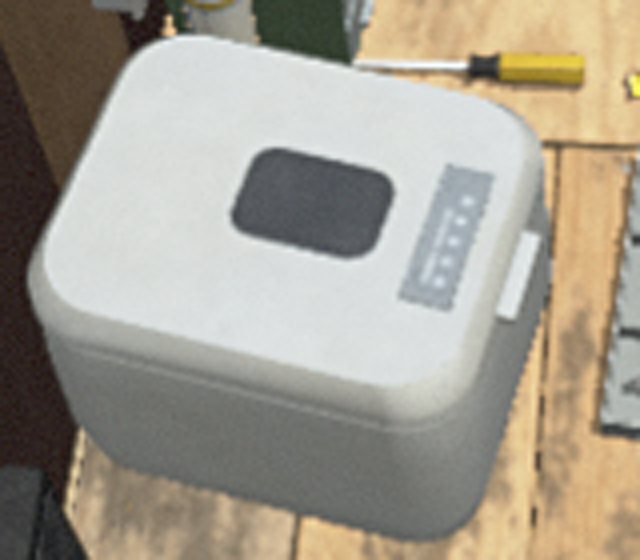

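```bash
python3 - <<'E'
from h import *
S=camera_info("side");C=camera_info("scene")
sc=lambda x,y:(x/3+40-.3,y/3-.3); sd=lambda x,y:(x/3.5+180-.3,y/3.5+215-.3)
print("TR",tri(C,sc(643,95),S,sd(92,68)),"BR",tri(C,sc(680,432),S,sd(188,255)))
bs=lambda x,y:(x/3.5+260-.3,y/3.5+85-.3); bd=lambda x,y:(x/4+195-.3,y/4+115-.3)
print("tab",tri(C,bs(147,297),S,bd(508,320)),tri(C,bs(222,337),S,bd(540,232)))
print("front bottom",onz(C,*bs(290,550),.0),onz(C,*bs(95,450),.0),onz(C,*bs(200,507),.0))
# screen bottom edge in scene at BR height along
print([proj(S,[.44,.27,.108]),proj(C,[.44,.27,.108])])
z=tri(C,sc(680,432),S,sd(188,255))[2]
print("bottom edge",onz(C,*sc(190,332),z),onz(S,*sd(150,590),z), onz(C,*sc(440,380),z))
E
```

```text
TR [0.59584239 0.26655519 0.41690624] BR [0.59682003 0.26931121 0.05406141]
tab [ 0.50382304 -0.03902315  0.21783409] [ 0.51880364 -0.10452956  0.22262996]
front bottom [ 0.55594502 -0.14201924  0.        ] [5.02801536e-01 3.50383083e-02 1.11022302e-16] [ 0.53022221 -0.0654413   0.        ]
[array([275.20706962, 312.09215269]), array([218.59290875, 152.38510629])]
bottom edge [0.26789563 0.79944926 0.05406141] [0.45445794 0.48661279 0.05406141] [0.45071297 0.51841659 0.05406141]
```

```bash
cat >> h.py <<'E'
from scipy.spatial.transform import Rotation as Ro
def Rdown(jawyaw):
    a=np.deg2rad(jawyaw);y=np.array([np.cos(a),np.sin(a),0]);z=np.array([0,0,-1.]);x=np.cross(y,z)
    return np.column_stack([x,y,z])
def go(p,yaw,s=None):
    s=s or ctrl.get_state();R=Ro.from_rotvec(s["tool_rot"]).as_matrix()
    d=R.T@(np.array(p)-s["position"]);r=Ro.from_matrix(R.T@Rdown(yaw)).as_rotvec()
    print("to",p,yaw,"t",d.round(4),"r",r.round(4))
def st():
    s=ctrl.get_state();R=Ro.from_rotvec(s["tool_rot"]).as_matrix()
    print("t",round(s["time"],2),"p",s["position"].round(4),"jawyaw",round(float(np.rad2deg(np.arctan2(R[1,1],R[0,1]))),1),"z",R[:,2].round(3),"q7",s["joint_positions"].round(2),"F",s["ft_force"].round(1),"g",round(float(s["grip_width"]),3))
    return s
E
python3 - <<'E'
from h import *
st();go([.465,-.235,.22],-49)
C=camera_info("scene");print("can",onz(C,128,181,0))
E
```

```text
t 0.15 p [ 0.1485 -0.6324  0.2217] jawyaw -76.8 z [-0.     0.001 -1.   ] q7 [ 1.35  0.32 -0.07  1.45  0.02  1.37 -0.06] F [-0.9  0.3  0.1] g 0.997
to [0.465, -0.235, 0.22] -49 t [ 0.399  -0.3144  0.0021] r [-1.400e-03 -3.000e-04 -4.848e-01]
can [2.04152929e-01 4.59099667e-01 1.11022302e-16]
```

>>> {"fn": "carry_out", "kwargs": {
  "commands": [
    {"tx": 0.2,"ty": -0.157,"tz": -0.02,"rz": -0.24,"jaw": 0.6},
    {"tx": 0.2,"ty": -0.157,"tz": -0.02,"rz": -0.24},
    {"tx": 0.2,"ty": -0.157,"tz": -0.02,"rz": -0.24},
    {"tx": 0.2,"ty": -0.157,"tz": -0.02,"rz": -0.24},
    {"tx": 0.399,"ty": -0.314,"tz": 0.002,"rz": -0.485},
    {"tx": 0.399,"ty": -0.314,"tz": 0.002,"rz": -0.485},
    {"tx": 0.399,"ty": -0.314,"tz": 0.002,"rz": -0.485},
    {"tx": 0.399,"ty": -0.314,"tz": 0.002,"rz": -0.485},
    {"tx": 0.399,"ty": -0.314,"tz": 0.002,"rz": -0.485},
    {"tx": 0.399,"ty": -0.314,"tz": 0.002,"rz": -0.485},
    {"tx": 0.399,"ty": -0.314,"tz": 0.002,"rz": -0.485}
  ],
  "grip_force": 25
}}

```text
invalid input
```

```bash
python3 - <<'E'
from h import *
s=st();W=camera_info("wrist");im=get_image("wrist");cv2.imwrite("pics/w1.png",im[:,:,::-1])
print(proj(W,[.465,-.235,.0125]),proj(W,s["position"]), -W["R"].T@W["t"])
np.savez("w1.npz",R=W["R"],t=W["t"],intrinsics=W["intrinsics"],k1=W["k1"])
E
```

```text
t 0.15 p [ 0.1485 -0.6324  0.2217] jawyaw -76.8 z [-0.     0.001 -1.   ] q7 [ 1.35  0.32 -0.07  1.45  0.02  1.37 -0.06] F [-0.9  0.3  0.1] g 0.997
[ -17.71308065 -243.45912716] [317.45055415 248.94818681] [ 0.23098557 -0.61361212  0.38365635]
```

View pics/w1.png

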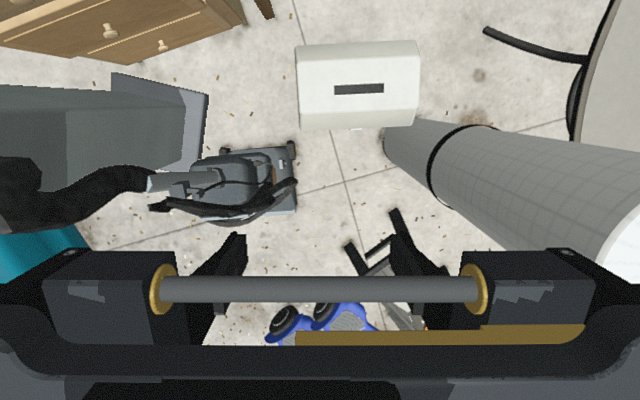

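>>> {"fn": "carry_out", "kwargs": {
  "commands": [
    {"tx": 0.2,"ty": -0.157,"tz": -0.02,"rx": 0,"ry": 0,"rz": -0.24,"jaw": 0.6},
    {"tx": 0.2,"ty": -0.157,"tz": -0.02,"rx": 0,"ry": 0,"rz": -0.24,"jaw": 0.6},
    {"tx": 0.2,"ty": -0.157,"tz": -0.02,"rx": 0,"ry": 0,"rz": -0.24,"jaw": 0.6},
    {"tx": 0.2,"ty": -0.157,"tz": -0.02,"rx": 0,"ry": 0,"rz": -0.24,"jaw": 0.6},
    {"tx": 0.399,"ty": -0.314,"tz": 0.002,"rx": 0,"ry": 0,"rz": -0.485,"jaw": 0.6},
    {"tx": 0.399,"ty": -0.314,"tz": 0.002,"rx": 0,"ry": 0,"rz": -0.485,"jaw": 0.6},
    {"tx": 0.399,"ty": -0.314,"tz": 0.002,"rx": 0,"ry": 0,"rz": -0.485,"jaw": 0.6},
    {"tx": 0.399,"ty": -0.314,"tz": 0.002,"rx": 0,"ry": 0,"rz": -0.485,"jaw": 0.6},
    {"tx": 0.399,"ty": -0.314,"tz": 0.002,"rx": 0,"ry": 0,"rz": -0.485,"jaw": 0.6},
    {"tx": 0.399,"ty": -0.314,"tz": 0.002,"rx": 0,"ry": 0,"rz": -0.485,"jaw": 0.6},
    {"tx": 0.399,"ty": -0.314,"tz": 0.002,"rx": 0,"ry": 0,"rz": -0.485,"jaw": 0.6}
  ],
  "grip_force": 25
}}

```text
time: 1.58
position: [0.4641, -0.2378, 0.2204]
tool_rot: [2.944, 1.096, -0.001]
ft_force: [0.1, -0.1, 1.4]
grip_width: 0.602
```

```bash
python3 - <<'E'
from h import *
s=st();W=camera_info("wrist");im=get_image("wrist");cv2.imwrite("pics/w2.png",im[:,:,::-1])
print(proj(W,[.465,-.235,.0125]),proj(W,s["position"]), -W["R"].T@W["t"])
np.savez("w2.npz",R=W["R"],t=W["t"],intrinsics=W["intrinsics"],k1=W["k1"])
E
```

```text
t 1.57 p [ 0.4641 -0.2378  0.2204] jawyaw -49.2 z [-0.001 -0.001 -1.   ] q7 [ 0.89  0.07 -0.49  1.75  0.04  1.32 -0.46] F [ 0.1 -0.1  1.4] g 0.602
[316.33769645 170.724327  ] [316.82074146 248.58581785] [ 0.52848327 -0.18310192  0.38233135]
```

View pics/w2.png

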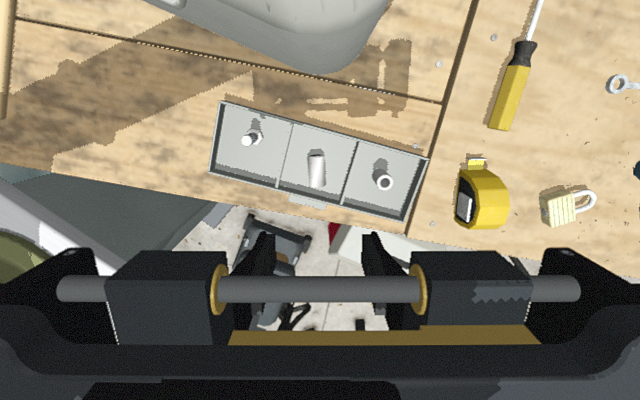

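```bash
python3 - <<'E'
from h import *
im=cv2.imread("pics/w2.png");crop(im,275,115,365,215,7,"pics/w2n.png")
W=dict(np.load("w2.npz"));W["k1"]=float(W["k1"])
g=im.astype(int).min(2)
m=np.zeros_like(g,np.uint8);m[140:195,298:338]=(g[140:195,298:338]>185)*255
ys,xs=np.nonzero(m);print(len(xs),xs.mean(),ys.mean())
r=cv2.minAreaRect(np.column_stack([xs,ys]).astype(np.float32));print(r)
E
```

```text
1694 318.48288075560805 164.5224321133412
((317.5, 166.5), (53.0, 39.0), 90.0)
```

View pics/w2n.png

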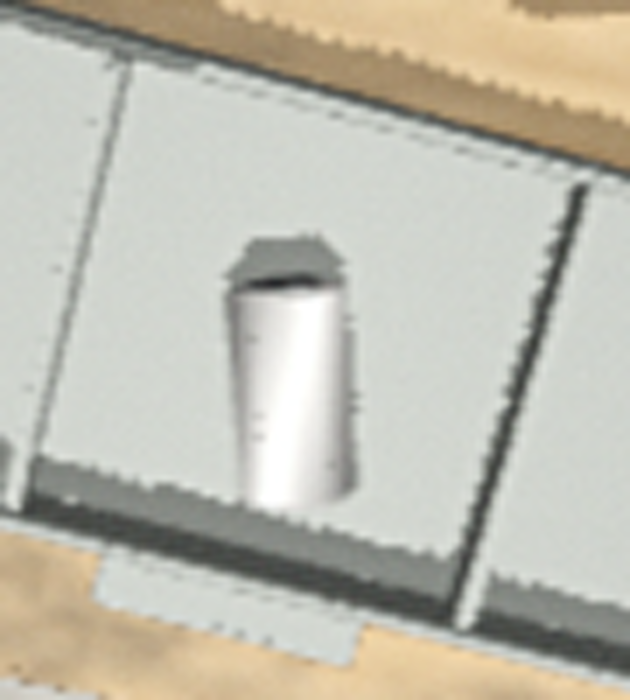

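```bash
python3 - <<'E'
from h import *
W=dict(np.load("w2.npz"));W["k1"]=float(W["k1"])
f=lambda x,y,z:onz(W,x/7+275-.43,y/7+115-.43,z)
a=(f(230,290,.0125)+f(345,286,.0125))/2;b=(f(243,503,.0125)+f(357,490,.0125))/2
print(a,b,(a+b)/2,np.rad2deg(np.arctan2(*(a-b)[1::-1])),np.linalg.norm(a-b))
# tray wall line directions and compartments not needed
S=st();go([*((a+b)/2)[:2],.08],-49)
E
```

```text
[ 0.47906242 -0.22170516  0.0125    ] [ 0.4510599  -0.24888365  0.0125    ] [ 0.46506116 -0.2352944   0.0125    ] 44.14445062705539 0.039023214577092
t 1.62 p [ 0.4642 -0.2378  0.2205] jawyaw -49.2 z [-0.    -0.001 -1.   ] q7 [ 0.89  0.07 -0.49  1.75  0.04  1.32 -0.46] F [-0.4  0.5  1.3] g 0.601
to [np.float64(0.46506116118878443), np.float64(-0.23529440421238232), 0.08] -49 t [ 0.0024 -0.0013  0.1405] r [ 0.0001  0.0007 -0.0032]
```

>>> {"fn": "carry_out", "kwargs": {
  "commands": [
    {"tx": 0.0024,"ty": -0.0013,"tz": 0.06,"rx": 0,"ry": 0,"rz": -0.03,"jaw": 0.42},
    {"tx": 0.0024,"ty": -0.0013,"tz": 0.12,"rx": 0,"ry": 0,"rz": -0.03,"jaw": 0.42},
    {"tx": 0.0024,"ty": -0.0013,"tz": 0.16,"rx": 0,"ry": 0,"rz": -0.03,"jaw": 0.42},
    {"tx": 0.0024,"ty": -0.0013,"tz": 0.18,"rx": 0,"ry": 0,"rz": -0.03,"jaw": 0.42},
    {"tx": 0.0024,"ty": -0.0013,"tz": 0.2,"rx": 0,"ry": 0,"rz": -0.03,"jaw": 0.42},
    {"tx": 0.0024,"ty": -0.0013,"tz": 0.21,"rx": 0,"ry": 0,"rz": -0.03,"jaw": 0.42},
    {"tx": 0.0024,"ty": -0.0013,"tz": 0.214,"rx": 0,"ry": 0,"rz": -0.03,"jaw": 0.42},
    {"tx": 0.0024,"ty": -0.0013,"tz": 0.214,"rx": 0,"ry": 0,"rz": -0.03,"jaw": 0.42}
  ],
  "grip_force": 25
}}

```text
time: 2.62
position: [0.4663, -0.2338, 0.0069]
tool_rot: [2.926, 1.144, 0.0]
ft_force: [-0.3, 0.0, -0.7]
grip_width: 0.426
```

```bash
python3 - <<'E'
from h import *
s=st()
im=get_image("side");crop(im[:,:,::-1],300,100,440,240,5,"pics/d3.png")
E
```

```text
t 2.62 p [ 0.4663 -0.2338  0.0069] jawyaw -47.3 z [ 0. -0. -1.] q7 [ 0.84  0.31 -0.48  1.97  0.18  0.9  -0.55] F [-0.3  0.  -0.7] g 0.426
```

View pics/d3.png

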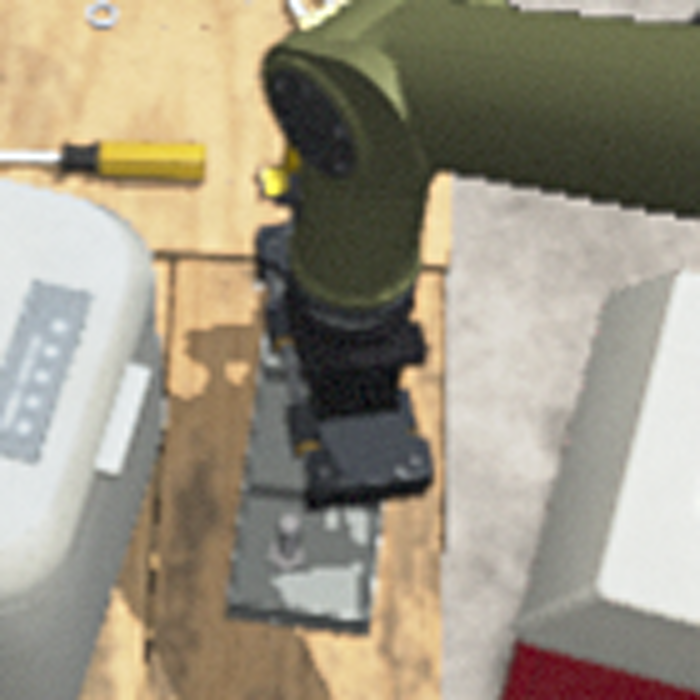

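The gripper is down at the middle compartment and the bolt is still standing (crop 290,535). Next I close the jaws and lift.

>>> {"fn": "carry_out", "kwargs": {
  "commands": [
    {"tx": 0,"ty": 0,"tz": 0,"rx": 0,"ry": 0,"rz": 0,"jaw": 0.1},
    {"tx": 0,"ty": 0,"tz": 0,"rx": 0,"ry": 0,"rz": 0,"jaw": 0.1},
    {"tx": 0,"ty": 0,"tz": 0,"rx": 0,"ry": 0,"rz": 0,"jaw": 0.1},
    {"tx": 0,"ty": 0,"tz": 0,"rx": 0,"ry": 0,"rz": 0,"jaw": 0.1},
    {"tx": 0,"ty": 0,"tz": -0.01,"rx": 0,"ry": 0,"rz": 0,"jaw": 0.1},
    {"tx": 0,"ty": 0,"tz": -0.03,"rx": 0,"ry": 0,"rz": 0,"jaw": 0.1},
    {"tx": 0,"ty": 0,"tz": -0.08,"rx": 0,"ry": 0,"rz": 0,"jaw": 0.1},
    {"tx": 0,"ty": 0,"tz": -0.13,"rx": 0,"ry": 0,"rz": 0,"jaw": 0.1},
    {"tx": 0,"ty": 0,"tz": -0.18,"rx": 0,"ry": 0,"rz": 0,"jaw": 0.1},
    {"tx": 0,"ty": 0,"tz": -0.23,"rx": 0,"ry": 0,"rz": 0,"jaw": 0.1},
    {"tx": 0,"ty": 0,"tz": -0.28,"rx": 0,"ry": 0,"rz": 0,"jaw": 0.1},
    {"tx": 0,"ty": 0,"tz": -0.32,"rx": 0,"ry": 0,"rz": 0,"jaw": 0.1}
  ],
  "grip_force": 25
}}

```text
time: 4.18
position: [0.4663, -0.233, 0.3293]
tool_rot: [2.924, 1.144, 0.002]
ft_force: [0.4, -1.1, 0.2]
grip_width: 0.227
```

```bash
python3 - <<'E'
from h import *
s=st();im=get_image("wrist");cv2.imwrite("pics/w4.png",im[:,:,::-1])
im=get_image("side");cv2.imwrite("pics/d4.png",im[:,:,::-1])
for yaw in (98,8,-82): go([.42,.02,.32],yaw); go([.4445,.2685,.32],yaw)
E
```

```text
t 4.17 p [ 0.4663 -0.233   0.3293] jawyaw -47.2 z [ 0.002 -0.001 -1.   ] q7 [ 0.9   0.03 -0.5   1.58  0.02  1.53 -0.42] F [ 0.4 -1.1  0.2] g 0.227
to [0.42, 0.02, 0.32] 98 t [ 0.1368 -0.219   0.0105] r [ 0.0064  0.01   -2.535 ]
to [0.4445, 0.2685, 0.32] 98 t [ 0.3235 -0.3849  0.0095] r [ 0.0064  0.01   -2.535 ]
to [0.42, 0.02, 0.32] 8 t [ 0.1368 -0.219   0.0105] r [ 0.0091  0.002  -0.9642]
to [0.4445, 0.2685, 0.32] 8 t [ 0.3235 -0.3849  0.0095] r [ 0.0091  0.002  -0.9642]
to [0.42, 0.02, 0.32] -82 t [ 0.1368 -0.219   0.0105] r [ 0.0076 -0.0049  0.6066]
to [0.4445, 0.2685, 0.32] -82 t [ 0.3235 -0.3849  0.0095] r [ 0.0076 -0.0049  0.6066]
```

View pics/w4.png

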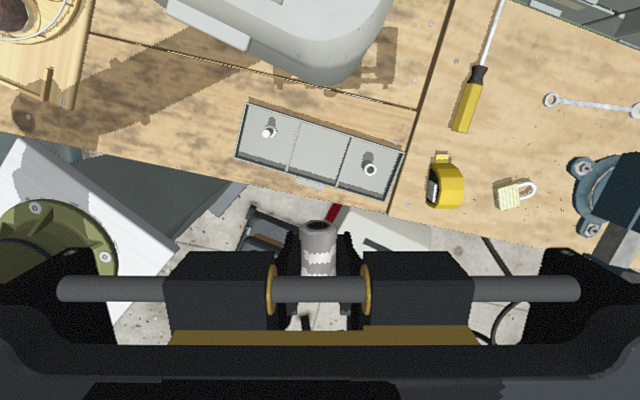

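View pics/d4.png

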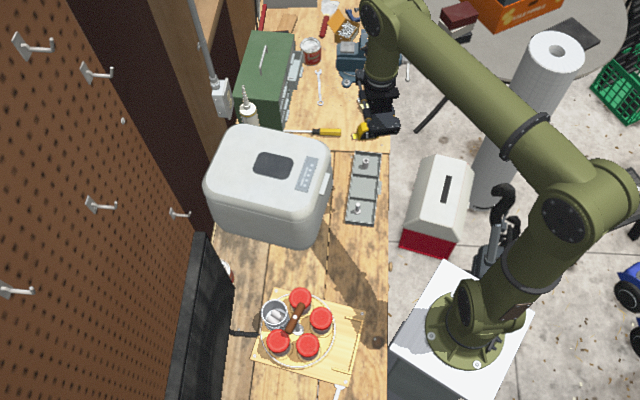

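>>> {"fn": "carry_out", "kwargs": {
  "commands": [
    {"tx": 0.03,"ty": -0.045,"tz": 0,"rx": 0,"ry": 0,"rz": -0.18,"jaw": 0.1},
    {"tx": 0.06,"ty": -0.09,"tz": 0,"rx": 0,"ry": 0,"rz": -0.36,"jaw": 0.1},
    {"tx": 0.09,"ty": -0.135,"tz": 0,"rx": 0,"ry": 0,"rz": -0.54,"jaw": 0.1},
    {"tx": 0.115,"ty": -0.18,"tz": 0,"rx": 0,"ry": 0,"rz": -0.72,"jaw": 0.1},
    {"tx": 0.137,"ty": -0.219,"tz": 0,"rx": 0,"ry": 0,"rz": -0.9,"jaw": 0.1},
    {"tx": 0.167,"ty": -0.246,"tz": 0,"rx": 0,"ry": 0,"rz": -1.08,"jaw": 0.1},
    {"tx": 0.197,"ty": -0.273,"tz": 0,"rx": 0,"ry": 0,"rz": -1.26,"jaw": 0.1},
    {"tx": 0.227,"ty": -0.3,"tz": 0,"rx": 0,"ry": 0,"rz": -1.44,"jaw": 0.1},
    {"tx": 0.257,"ty": -0.327,"tz": 0,"rx": 0,"ry": 0,"rz": -1.62,"jaw": 0.1},
    {"tx": 0.287,"ty": -0.355,"tz": 0,"rx": 0,"ry": 0,"rz": -1.8,"jaw": 0.1},
    {"tx": 0.3,"ty": -0.37,"tz": 0,"rx": 0,"ry": 0,"rz": -1.98,"jaw": 0.1},
    {"tx": 0.3,"ty": -0.37,"tz": 0,"rx": 0,"ry": 0,"rz": -1.98,"jaw": 0.1}
  ]
}}

```text
time: 5.78
position: [0.4343, 0.2436, 0.3258]
tool_rot: [-0.645, -3.073, 0.0]
ft_force: [-0.8, 0.2, -0.5]
grip_width: 0.228
```

```bash
python3 - <<'E'
from h import *
s=st();W=camera_info("wrist");im=get_image("wrist");cv2.imwrite("pics/w5.png",im[:,:,::-1])
np.savez("w5.npz",R=W["R"],t=W["t"],intrinsics=W["intrinsics"],k1=W["k1"])
print(proj(W,[.4445,.2685,.108]))
go([.4445,.2685,.20],98)
E
```

```text
t 5.78 p [0.4343 0.2436 0.3258] jawyaw 66.3 z [-0.002  0.    -1.   ] q7 [ 0.41 -0.01 -0.95  1.62 -0.01  1.53  0.61] F [-0.8  0.2 -0.5] g 0.228
[338.44727721 169.82010544]
to [0.4445, 0.2685, 0.2] 98 t [0.0019 0.0283 0.1258] r [-0.001  -0.0013 -0.5573]
```

View pics/w5.png

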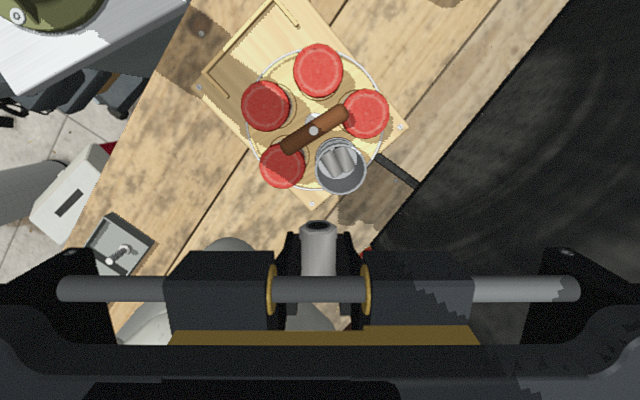

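```bash
cat > lids.py <<'E'
from h import *
def lids(im,W,z=.115,roi=None):
    hsv=cv2.cvtColor(im,cv2.COLOR_BGR2HSV)
    m=((hsv[:,:,0]<8)|(hsv[:,:,0]>172))&(hsv[:,:,1]>140)&(hsv[:,:,2]>150)
    m=m.astype(np.uint8)*255
    cs,_=cv2.findContours(m,cv2.RETR_EXTERNAL,cv2.CHAIN_APPROX_NONE);out=[]
    for c in cs:
        if cv2.contourArea(c)<150: continue
        e=cv2.fitEllipse(c);p=onz(W,*e[0],z);out.append(p);print(np.round(e[0],1),np.round(e[1],1),p.round(4))
    return out
E
python3 - <<'E'
from lids import *
im=cv2.imread("pics/w5.png");W=dict(np.load("w5.npz"));W["k1"]=float(W["k1"])
L=lids(im,W)
crop(im,235,35,415,215,4,"pics/w5c.png")
E
```

```text
[281.5 168.2] [34.4 39.4] [0.4115 0.2022 0.115 ]
[365.7 113.3] [41.3 44.6] [0.3913 0.3261 0.115 ]
[264.6 105.1] [44.7 47.7] [0.3333 0.2173 0.115 ]
[317.6  70. ] [48.6 52.1] [0.323  0.2919 0.115 ]
```

View pics/w5c.png

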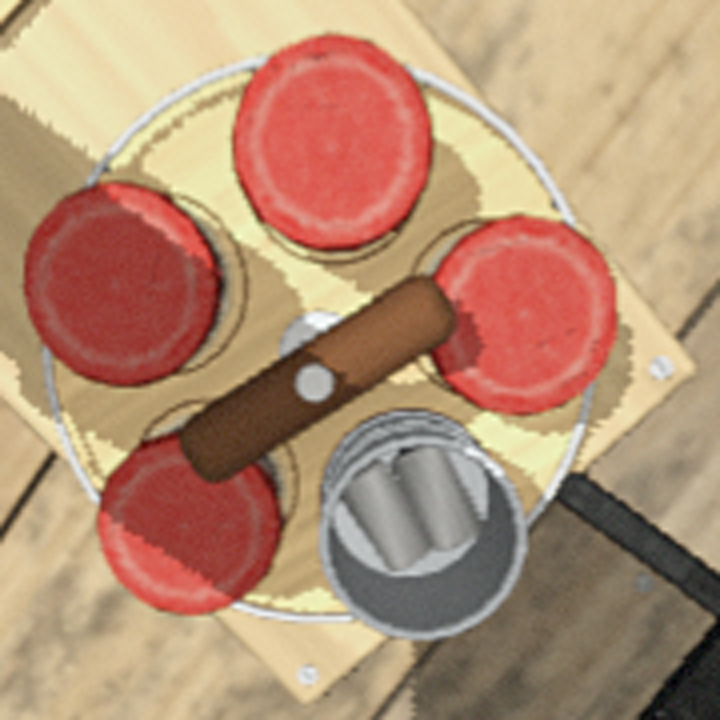

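```bash
python3 - <<'E'
from h import *
from scipy.optimize import least_squares
W=dict(np.load("w5.npz"));W["k1"]=float(W["k1"])
f=lambda x,y,z:onz(W,x/4+235-.4,y/4+35-.4,z)
tin=f(423,536,.108);cap=f(314,382,.164);print("tin",tin,"cap",cap)
e=[f(440,300,.164),f(200,455,.164)];print("bar",e,np.rad2deg(np.arctan2(*(e[0]-e[1])[1::-1])))
pts=[(tin,0),(np.array([.3913,.3261]),1),(np.array([.323,.2919]),2),(np.array([.3333,.2173]),3),(np.array([.4115,.2022]),4)]
r=least_squares(lambda v:np.concatenate([v[:2]+.065*np.array([np.cos(v[2]+k*1.25664),np.sin(v[2]+k*1.25664)])-p[:2] for p,k in pts]),[.38,.26,.1],loss='soft_l1',f_scale=.002)
print(r.x,np.rad2deg(r.x[2]),(r.fun*1e3).round(1)); v=r.x
print("tin fit",v[:2]+.065*np.array([np.cos(v[2]),np.sin(v[2])]))
for a in [(660,368),(307,676)]: print("screw",f(*a,.013))
E
```

```text
tin [0.44399285 0.27141305 0.108     ] cap [0.38065336 0.26140483 0.164     ]
bar [array([0.37459878, 0.30048344, 0.164     ]), array([0.38602275, 0.22481709, 0.164     ])] 98.58557210419737
[0.38051016 0.26181315 0.14637994] 8.386952554159594 [ 0.8 -0.1  0.1 -0.2 -0.1  0.   0.8 -1.  -2.1  1.4]
tin fit [0.44481503 0.2712939 ]
screw [0.44037541 0.38119472 0.013     ]
screw [0.50156295 0.20170829 0.013     ]
```

>>> {"fn": "carry_out", "kwargs": {
  "commands": [
    {"tx": 0.0018,"ty": 0.0294,"tz": 0.04,"rx": 0,"ry": 0,"rz": -0.18,"jaw": 0.1},
    {"tx": 0.0018,"ty": 0.0294,"tz": 0.09,"rx": 0,"ry": 0,"rz": -0.36,"jaw": 0.1},
    {"tx": 0.0018,"ty": 0.0294,"tz": 0.14,"rx": 0,"ry": 0,"rz": -0.5,"jaw": 0.1},
    {"tx": 0.0018,"ty": 0.0294,"tz": 0.17,"rx": 0,"ry": 0,"rz": -0.56,"jaw": 0.1},
    {"tx": 0.0018,"ty": 0.0294,"tz": 0.18,"rx": 0,"ry": 0,"rz": -0.56,"jaw": 0.1},
    {"tx": 0.0018,"ty": 0.0294,"tz": 0.18,"rx": 0,"ry": 0,"rz": -0.56,"jaw": 0.1},
    {"tx": 0.0018,"ty": 0.0294,"tz": 0.18,"rx": 0,"ry": 0,"rz": -0.56,"jaw": 0.1}
  ]
}}

```text
time: 6.7
position: [0.4468, 0.2699, 0.148]
tool_rot: [-0.223, 3.131, 0.001]
ft_force: [-0.4, 0.6, 0.6]
grip_width: 0.23
```

```bash
python3 - <<'E'
from h import *
s=st();W=camera_info("wrist");im=get_image("wrist");cv2.imwrite("pics/w6.png",im[:,:,::-1])
im=get_image("side");crop(im[:,:,::-1],200,230,370,390,4,"pics/d6.png")
go([.4445,.2712,.100],98)
E
```

```text
t 6.7 p [0.4468 0.2699 0.148 ] jawyaw 98.2 z [ 0.002  0.001 -1.   ] q7 [ 0.33  0.21 -1.01  1.84  0.2   1.19  0.96] F [-0.4  0.6  0.6] g 0.23
to [0.4445, 0.2712, 0.1] 98 t [0.0021 0.0015 0.0478] r [0.0001 0.0024 0.0035]
```

View pics/w6.png

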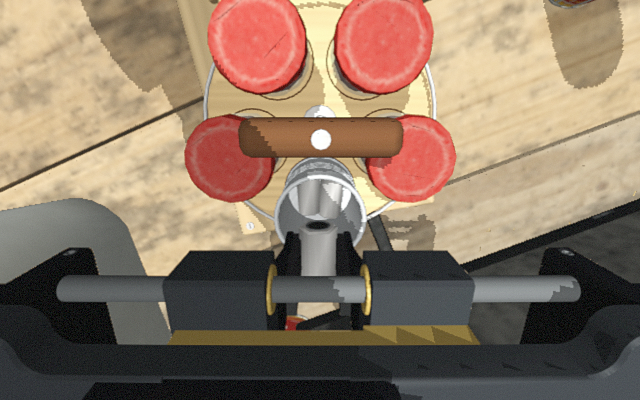

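View pics/d6.png

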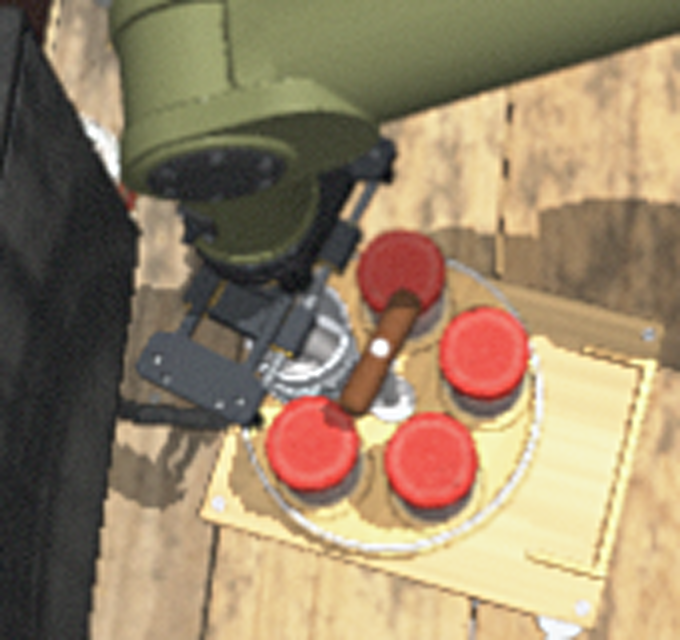

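>>> {"fn": "carry_out", "kwargs": {
  "commands": [
    {"tx": 0.002,"ty": 0.0015,"tz": 0.02,"rx": 0,"ry": 0,"rz": 0,"jaw": 0.1},
    {"tx": 0.002,"ty": 0.0015,"tz": 0.035,"rx": 0,"ry": 0,"rz": 0,"jaw": 0.1},
    {"tx": 0.002,"ty": 0.0015,"tz": 0.048,"rx": 0,"ry": 0,"rz": 0,"jaw": 0.1},
    {"tx": 0.002,"ty": 0.0015,"tz": 0.048,"rx": 0,"ry": 0,"rz": 0,"jaw": 0.1},
    {"tx": 0.002,"ty": 0.0015,"tz": 0.048,"rx": 0,"ry": 0,"rz": 0,"jaw": 0.29},
    {"tx": 0.002,"ty": 0.0015,"tz": 0.048,"rx": 0,"ry": 0,"rz": 0,"jaw": 0.29},
    {"tx": 0.002,"ty": 0.0015,"tz": 0.048,"rx": 0,"ry": 0,"rz": 0,"jaw": 0.29},
    {"tx": 0.002,"ty": 0.0015,"tz": 0.048,"rx": 0,"ry": 0,"rz": 0,"jaw": 0.29}
  ]
}}

```text
time: 7.8
position: [0.4437, 0.2709, 0.0988]
tool_rot: [-0.226, 3.133, -0.0]
ft_force: [0.7, -0.5, 0.5]
grip_width: 0.291
```

>>> {"fn": "carry_out", "kwargs": {
  "commands": [
    {"tx": 0,"ty": 0,"tz": -0.03,"rx": 0,"ry": 0,"rz": 0,"jaw": 0.29},
    {"tx": 0,"ty": 0,"tz": -0.08,"rx": 0,"ry": 0,"rz": 0,"jaw": 0.29},
    {"tx": 0.02,"ty": 0,"tz": -0.12,"rx": 0,"ry": 0,"rz": 0,"jaw": 0.29},
    {"tx": 0.04,"ty": 0,"tz": -0.12,"rx": 0,"ry": 0,"rz": 0,"jaw": 0.6},
    {"tx": 0.04,"ty": 0,"tz": -0.12,"rx": 0,"ry": 0,"rz": 0,"jaw": 0.6}
  ]
}}

```text
time: 8.43
position: [0.4035, 0.2651, 0.219]
tool_rot: [-0.227, 3.131, -0.004]
ft_force: [-0.0, -0.1, -0.4]
grip_width: 0.436
```

```bash
python3 - <<'E'
from h import *
s=st();W=camera_info("wrist");im=get_image("wrist");cv2.imwrite("pics/w7.png",im[:,:,::-1])
np.savez("w7.npz",R=W["R"],t=W["t"],intrinsics=W["intrinsics"],k1=W["k1"])
im=get_image("side");crop(im[:,:,::-1],200,230,370,390,4,"pics/d7.png")
go([.3805,.2615,.133],8.4)
E
```

```text
t 8.43 p [0.4035 0.2651 0.219 ] jawyaw 98.3 z [ 0.002 -0.002 -1.   ] q7 [ 0.43 -0.   -1.05  1.83  0.    1.31  1.09] F [-0.  -0.1 -0.4] g 0.436
to [0.3805, 0.2615, 0.133] 8.4 t [0.0242 0.0004 0.0853] r [-2.0000e-04  1.3000e-03  1.5677e+00]
```

View pics/w7.png

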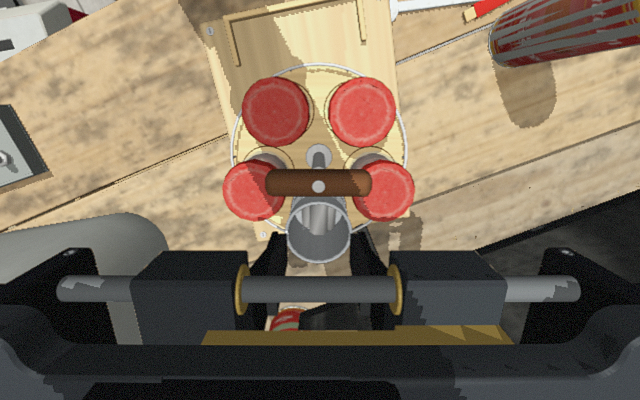

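View pics/d7.png

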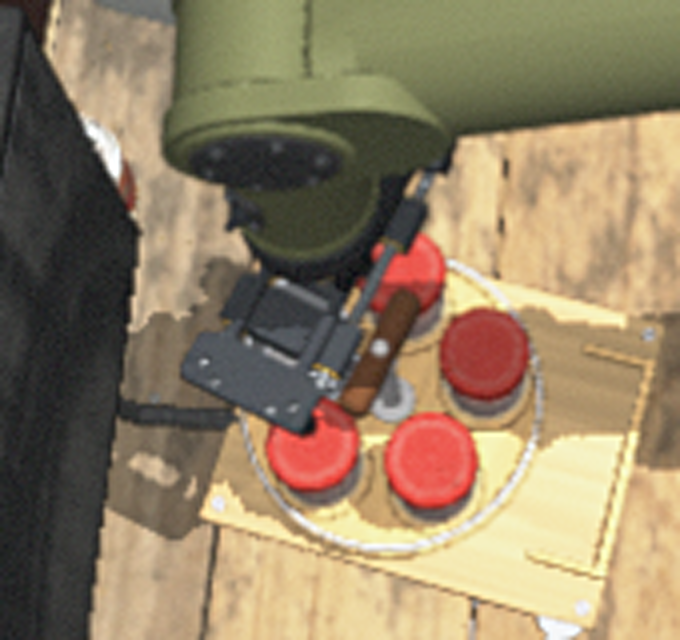

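>>> {"fn": "carry_out", "kwargs": {
  "commands": [
    {"tx": 0.012,"ty": 0,"tz": 0,"rx": 0,"ry": 0,"rz": 0.18,"jaw": 0.6},
    {"tx": 0.024,"ty": 0,"tz": 0,"rx": 0,"ry": 0,"rz": 0.36,"jaw": 0.6},
    {"tx": 0.024,"ty": 0,"tz": 0,"rx": 0,"ry": 0,"rz": 0.54,"jaw": 0.6},
    {"tx": 0.024,"ty": 0,"tz": 0,"rx": 0,"ry": 0,"rz": 0.72,"jaw": 0.6},
    {"tx": 0.024,"ty": 0,"tz": 0,"rx": 0,"ry": 0,"rz": 0.9,"jaw": 0.6},
    {"tx": 0.024,"ty": 0,"tz": 0,"rx": 0,"ry": 0,"rz": 1.08,"jaw": 0.6},
    {"tx": 0.024,"ty": 0,"tz": 0,"rx": 0,"ry": 0,"rz": 1.26,"jaw": 0.6},
    {"tx": 0.024,"ty": 0,"tz": 0,"rx": 0,"ry": 0,"rz": 1.44,"jaw": 0.6},
    {"tx": 0.024,"ty": 0,"tz": 0,"rx": 0,"ry": 0,"rz": 1.568,"jaw": 0.6},
    {"tx": 0.024,"ty": 0,"tz": 0,"rx": 0,"ry": 0,"rz": 1.568,"jaw": 0.6},
    {"tx": 0.024,"ty": 0,"tz": 0,"rx": 0,"ry": 0,"rz": 1.568,"jaw": 0.6}
  ]
}}

```text
time: 9.9
position: [0.3804, 0.2616, 0.2183]
tool_rot: [-2.049, -2.38, 0.0]
ft_force: [-0.1, 0.4, -0.1]
grip_width: 0.604
```

```bash
python3 - <<'E'
from h import *
s=st();im=get_image("side");crop(im[:,:,::-1],200,230,370,390,4,"pics/d8.png")
go([.3805,.2615,.133],8.4)
E
```

```text
t 9.9 p [0.3804 0.2616 0.2183] jawyaw 8.5 z [-0.001  0.001 -1.   ] q7 [ 0.58 -0.11 -1.15  1.87 -0.1   1.32 -0.39] F [-0.1  0.4 -0.1] g 0.604
to [0.3805, 0.2615, 0.133] 8.4 t [-0.0002  0.0002  0.0854] r [-0.0006 -0.0006  0.002 ]
```

View pics/d8.png

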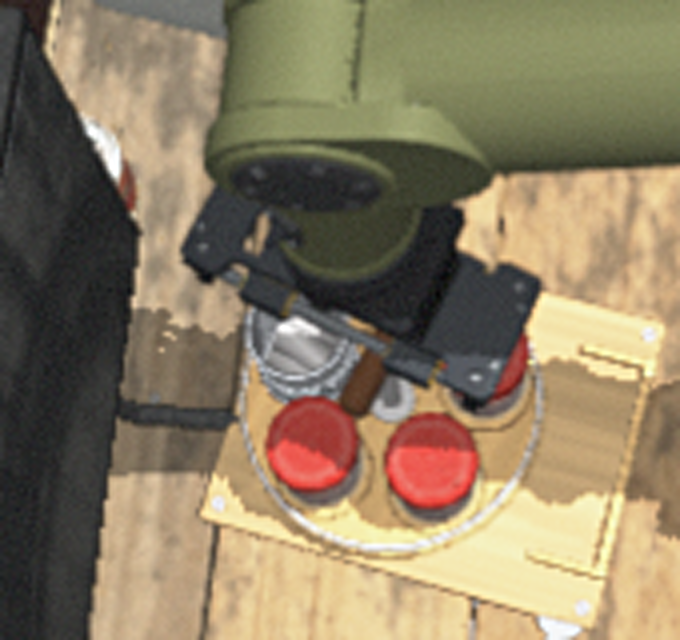

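>>> {"fn": "carry_out", "kwargs": {
  "commands": [
    {"tx": 0,"ty": 0,"tz": 0.03,"rx": 0,"ry": 0,"rz": 0,"jaw": 0.6},
    {"tx": 0,"ty": 0,"tz": 0.055,"rx": 0,"ry": 0,"rz": 0,"jaw": 0.6},
    {"tx": 0,"ty": 0,"tz": 0.075,"rx": 0,"ry": 0,"rz": 0,"jaw": 0.6},
    {"tx": 0,"ty": 0,"tz": 0.085,"rx": 0,"ry": 0,"rz": 0,"jaw": 0.6},
    {"tx": 0,"ty": 0,"tz": 0.085,"rx": 0,"ry": 0,"rz": 0,"jaw": 0.1},
    {"tx": 0,"ty": 0,"tz": 0.085,"rx": 0,"ry": 0,"rz": 0,"jaw": 0.1},
    {"tx": 0,"ty": 0,"tz": 0.085,"rx": 0,"ry": 0,"rz": 0,"jaw": 0.1},
    {"tx": 0,"ty": 0,"tz": 0.085,"rx": 0,"ry": 0,"rz": 0,"jaw": 0.1},
    {"tx": 0,"ty": 0,"tz": 0.085,"rx": 0,"ry": 0,"rz": 0,"jaw": 0.1}
  ],
  "grip_force": 25
}}

```text
time: 11.08
position: [0.3801, 0.2617, 0.1339]
tool_rot: [2.052, 2.378, -0.001]
ft_force: [-2.1, -0.1, 3.9]
grip_width: 0.227
```

```bash
python3 - <<'E'
from h import *
s=st()
E
```

```text
t 11.07 p [0.3801 0.2617 0.1339] jawyaw 8.4 z [-0.    -0.001 -1.   ] q7 [ 0.55  0.06 -1.22  1.98  0.06  1.14 -0.54] F [-2.1 -0.1  3.9] g 0.227
```

>>> {"fn": "carry_out", "kwargs": {
  "commands": [
    {"tx": 0,"ty": 0,"tz": 0,"rx": 0,"ry": 0,"rz": 0.05,"jaw": 0.1},
    {"tx": 0,"ty": 0,"tz": 0,"rx": 0,"ry": 0,"rz": 0.13,"jaw": 0.1},
    {"tx": 0,"ty": 0,"tz": 0,"rx": 0,"ry": 0,"rz": 0.23,"jaw": 0.1},
    {"tx": 0,"ty": 0,"tz": 0,"rx": 0,"ry": 0,"rz": 0.33,"jaw": 0.1},
    {"tx": 0,"ty": 0,"tz": 0,"rx": 0,"ry": 0,"rz": 0.43,"jaw": 0.1},
    {"tx": 0,"ty": 0,"tz": 0,"rx": 0,"ry": 0,"rz": 0.53,"jaw": 0.1},
    {"tx": 0,"ty": 0,"tz": 0,"rx": 0,"ry": 0,"rz": 0.63,"jaw": 0.1},
    {"tx": 0,"ty": 0,"tz": 0,"rx": 0,"ry": 0,"rz": 0.73,"jaw": 0.1},
    {"tx": 0,"ty": 0,"tz": 0,"rx": 0,"ry": 0,"rz": 0.83,"jaw": 0.1},
    {"tx": 0,"ty": 0,"tz": 0,"rx": 0,"ry": 0,"rz": 0.93,"jaw": 0.1},
    {"tx": 0,"ty": 0,"tz": 0,"rx": 0,"ry": 0,"rz": 0.98,"jaw": 0.1},
    {"tx": 0,"ty": 0,"tz": 0,"rx": 0,"ry": 0,"rz": 1.0,"jaw": 0.1}
  ]
}}

```text
time: 12.58
position: [0.3802, 0.2616, 0.1339]
tool_rot: [2.941, 1.103, -0.0]
ft_force: [-2.3, -1.4, 6.0]
grip_width: 0.231
```

```bash
python3 - <<'E'
from h import *
s=st();im=get_image("side");crop(im[:,:,::-1],200,230,370,390,4,"pics/d9.png")
go([.3805,.2615,.133],-92)
E
```

```text
t 12.57 p [0.3802 0.2616 0.1339] jawyaw -48.9 z [-0.    -0.001 -1.   ] q7 [ 0.49  0.05 -1.16  1.98  0.05  1.14 -1.54] F [-2.3 -1.4  6. ] g 0.231
to [0.3805, 0.2615, 0.133] -92 t [0.0001 0.0003 0.0009] r [4.000e-04 2.000e-04 7.516e-01]
```

View pics/d9.png

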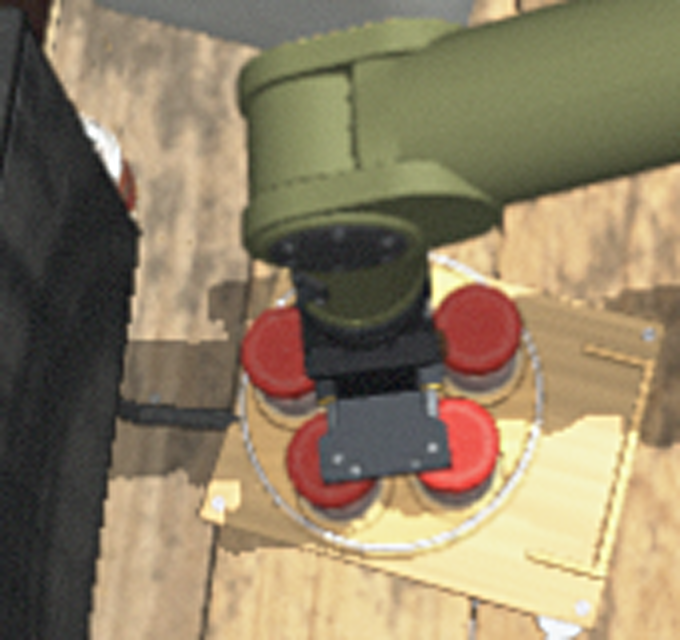

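>>> {"fn": "carry_out", "kwargs": {
  "commands": [
    {"tx": 0,"ty": 0,"tz": 0,"rx": 0,"ry": 0,"rz": 0.05,"jaw": 0.1},
    {"tx": 0,"ty": 0,"tz": 0,"rx": 0,"ry": 0,"rz": 0.13,"jaw": 0.1},
    {"tx": 0,"ty": 0,"tz": 0,"rx": 0,"ry": 0,"rz": 0.23,"jaw": 0.1},
    {"tx": 0,"ty": 0,"tz": 0,"rx": 0,"ry": 0,"rz": 0.33,"jaw": 0.1},
    {"tx": 0,"ty": 0,"tz": 0,"rx": 0,"ry": 0,"rz": 0.43,"jaw": 0.1},
    {"tx": 0,"ty": 0,"tz": 0,"rx": 0,"ry": 0,"rz": 0.53,"jaw": 0.1},
    {"tx": 0,"ty": 0,"tz": 0,"rx": 0,"ry": 0,"rz": 0.62,"jaw": 0.1},
    {"tx": 0,"ty": 0,"tz": 0,"rx": 0,"ry": 0,"rz": 0.69,"jaw": 0.1},
    {"tx": 0,"ty": 0,"tz": 0,"rx": 0,"ry": 0,"rz": 0.73,"jaw": 0.1},
    {"tx": 0,"ty": 0,"tz": 0,"rx": 0,"ry": 0,"rz": 0.75,"jaw": 0.1},
    {"tx": 0,"ty": 0,"tz": 0,"rx": 0,"ry": 0,"rz": 0.75,"jaw": 0.1},
    {"tx": 0,"ty": 0,"tz": 0,"rx": 0,"ry": 0,"rz": 0.75,"jaw": 0.1}
  ]
}}

```text
time: 14.12
position: [0.3802, 0.2615, 0.1339]
tool_rot: [3.141, -0.05, -0.0]
ft_force: [-2.5, -1.7, 5.0]
grip_width: 0.228
```

>>> {"fn": "carry_out", "kwargs": {
  "commands": [
    {"tx": 0,"ty": 0,"tz": 0,"rx": 0,"ry": 0,"rz": 0,"jaw": 0.5},
    {"tx": 0,"ty": 0,"tz": 0,"rx": 0,"ry": 0,"rz": 0,"jaw": 0.6},
    {"tx": 0,"ty": 0,"tz": 0,"rx": 0,"ry": 0,"rz": 0,"jaw": 0.6},
    {"tx": 0,"ty": 0,"tz": -0.03,"rx": 0,"ry": 0,"rz": 0,"jaw": 0.6},
    {"tx": 0,"ty": 0,"tz": -0.06,"rx": 0,"ry": 0,"rz": 0,"jaw": 0.6},
    {"tx": 0,"ty": 0,"tz": -0.07,"rx": 0,"ry": 0,"rz": -0.18,"jaw": 0.6},
    {"tx": 0,"ty": 0,"tz": -0.07,"rx": 0,"ry": 0,"rz": -0.36,"jaw": 0.6},
    {"tx": 0,"ty": 0,"tz": -0.07,"rx": 0,"ry": 0,"rz": -0.54,"jaw": 0.6},
    {"tx": 0,"ty": 0,"tz": -0.07,"rx": 0,"ry": 0,"rz": -0.72,"jaw": 0.6},
    {"tx": 0,"ty": 0,"tz": -0.07,"rx": 0,"ry": 0,"rz": -0.9,"jaw": 0.6},
    {"tx": 0,"ty": 0,"tz": -0.07,"rx": 0,"ry": 0,"rz": -1.08,"jaw": 0.6},
    {"tx": 0,"ty": 0,"tz": -0.07,"rx": 0,"ry": 0,"rz": -1.26,"jaw": 0.6}
  ]
}}

```text
time: 15.62
position: [0.3802, 0.2617, 0.2034]
tool_rot: [2.562, 1.818, -0.0]
ft_force: [-0.2, 0.1, 0.7]
grip_width: 0.597
```

```bash
python3 - <<'E'
from h import *
s=st();go([.3803,.2616,.21],88)
E
```

```text
t 15.62 p [0.3802 0.2617 0.2034] jawyaw -19.3 z [ 0. -0. -1.] q7 [ 0.41 -0.07 -1.01  1.89 -0.06  1.28 -0.92] F [-0.2  0.1  0.7] g 0.597
to [0.3803, 0.2616, 0.21] 88 t [-0.0001  0.0001 -0.0066] r [-0.0000e+00  1.0000e-04 -1.8727e+00]
```

>>> {"fn": "carry_out", "kwargs": {
  "commands": [
    {"tx": 0,"ty": 0,"tz": 0,"rx": 0,"ry": 0,"rz": -0.18,"jaw": 0.6},
    {"tx": 0,"ty": 0,"tz": 0,"rx": 0,"ry": 0,"rz": -0.36,"jaw": 0.6},
    {"tx": 0,"ty": 0,"tz": 0,"rx": 0,"ry": 0,"rz": -0.54,"jaw": 0.6},
    {"tx": 0,"ty": 0,"tz": 0,"rx": 0,"ry": 0,"rz": -0.72,"jaw": 0.6},
    {"tx": 0,"ty": 0,"tz": 0,"rx": 0,"ry": 0,"rz": -0.9,"jaw": 0.6},
    {"tx": 0,"ty": 0,"tz": 0,"rx": 0,"ry": 0,"rz": -1.08,"jaw": 0.6},
    {"tx": 0,"ty": 0,"tz": 0,"rx": 0,"ry": 0,"rz": -1.26,"jaw": 0.6},
    {"tx": 0,"ty": 0,"tz": 0,"rx": 0,"ry": 0,"rz": -1.44,"jaw": 0.6},
    {"tx": 0,"ty": 0,"tz": 0,"rx": 0,"ry": 0,"rz": -1.62,"jaw": 0.6},
    {"tx": 0,"ty": 0,"tz": 0,"rx": 0,"ry": 0,"rz": -1.8,"jaw": 0.6},
    {"tx": 0,"ty": 0,"tz": 0,"rx": 0,"ry": 0,"rz": -1.873,"jaw": 0.6},
    {"tx": 0,"ty": 0,"tz": 0,"rx": 0,"ry": 0,"rz": -1.873,"jaw": 0.6}
  ]
}}

```text
time: 17.12
position: [0.3802, 0.2617, 0.2034]
tool_rot: [-0.065, -3.141, 0.0]
ft_force: [-0.3, 0.4, -0.3]
grip_width: 0.601
```

```bash
python3 - <<'E'
from h import *
s=st();im=get_image("side");crop(im[:,:,::-1],200,230,370,390,4,"pics/d10.png")
W=camera_info("wrist");im=get_image("wrist");cv2.imwrite("pics/w10.png",im[:,:,::-1])
print(proj(W,[.3805,.2615,.164]))
go([.3803,.2616,.133],88)
E
```

```text
t 17.12 p [0.3802 0.2617 0.2034] jawyaw 87.6 z [-0. -0. -1.] q7 [ 0.3  -0.06 -0.91  1.9  -0.05  1.28  0.93] F [-0.3  0.4 -0.3] g 0.601
[317.87505239 222.19104242]
to [0.3803, 0.2616, 0.133] 88 t [-0.0001 -0.0001  0.0704] r [-0.0001 -0.0001 -0.0072]
```

View pics/d10.png

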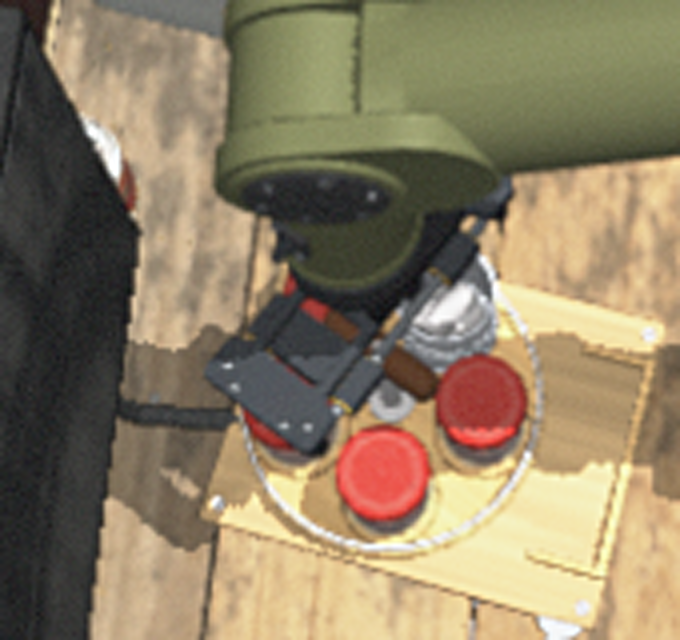

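View pics/w10.png

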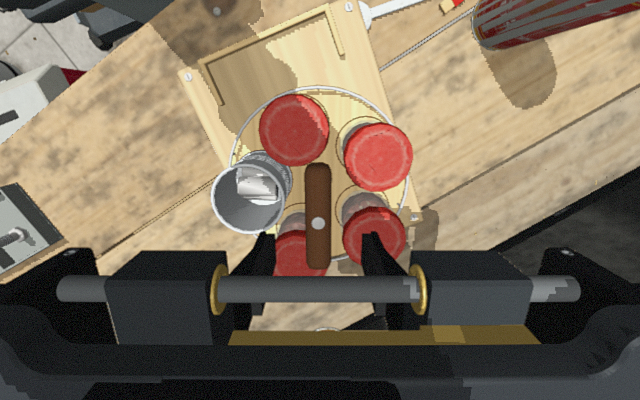

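>>> {"fn": "carry_out", "kwargs": {
  "commands": [
    {"tx": 0,"ty": 0,"tz": 0.03,"rx": 0,"ry": 0,"rz": -0.007,"jaw": 0.6},
    {"tx": 0,"ty": 0,"tz": 0.055,"rx": 0,"ry": 0,"rz": -0.007,"jaw": 0.6},
    {"tx": 0,"ty": 0,"tz": 0.065,"rx": 0,"ry": 0,"rz": -0.007,"jaw": 0.6},
    {"tx": 0,"ty": 0,"tz": 0.07,"rx": 0,"ry": 0,"rz": -0.007,"jaw": 0.6},
    {"tx": 0,"ty": 0,"tz": 0.07,"rx": 0,"ry": 0,"rz": -0.007,"jaw": 0.1},
    {"tx": 0,"ty": 0,"tz": 0.07,"rx": 0,"ry": 0,"rz": -0.007,"jaw": 0.1},
    {"tx": 0,"ty": 0,"tz": 0.07,"rx": 0,"ry": 0,"rz": -0.007,"jaw": 0.1},
    {"tx": 0,"ty": 0,"tz": 0.07,"rx": 0,"ry": 0,"rz": -0.007,"jaw": 0.1},
    {"tx": 0,"ty": 0,"tz": 0.07,"rx": 0,"ry": 0,"rz": -0.007,"jaw": 0.1}
  ],
  "grip_force": 30
}}

```text
time: 18.35
position: [0.3804, 0.2616, 0.1338]
tool_rot: [0.053, 3.141, -0.001]
ft_force: [0.3, -0.0, 3.1]
grip_width: 0.228
```

>>> {"fn": "carry_out", "kwargs": {
  "commands": [
    {"tx": 0,"ty": 0,"tz": 0,"rx": 0,"ry": 0,"rz": 0.05,"jaw": 0.1},
    {"tx": 0,"ty": 0,"tz": 0,"rx": 0,"ry": 0,"rz": 0.13,"jaw": 0.1},
    {"tx": 0,"ty": 0,"tz": 0,"rx": 0,"ry": 0,"rz": 0.23,"jaw": 0.1},
    {"tx": 0,"ty": 0,"tz": 0,"rx": 0,"ry": 0,"rz": 0.34,"jaw": 0.1},
    {"tx": 0,"ty": 0,"tz": 0,"rx": 0,"ry": 0,"rz": 0.46,"jaw": 0.1},
    {"tx": 0,"ty": 0,"tz": 0,"rx": 0,"ry": 0,"rz": 0.58,"jaw": 0.1},
    {"tx": 0,"ty": 0,"tz": 0,"rx": 0,"ry": 0,"rz": 0.7,"jaw": 0.1},
    {"tx": 0,"ty": 0,"tz": 0,"rx": 0,"ry": 0,"rz": 0.82,"jaw": 0.1},
    {"tx": 0,"ty": 0,"tz": 0,"rx": 0,"ry": 0,"rz": 0.93,"jaw": 0.1},
    {"tx": 0,"ty": 0,"tz": 0,"rx": 0,"ry": 0,"rz": 1.02,"jaw": 0.1},
    {"tx": 0,"ty": 0,"tz": 0,"rx": 0,"ry": 0,"rz": 1.08,"jaw": 0.1},
    {"tx": 0,"ty": 0,"tz": 0,"rx": 0,"ry": 0,"rz": 1.12,"jaw": 0.1}
  ]
}}

```text
time: 19.85
position: [0.3802, 0.2613, 0.1338]
tool_rot: [1.715, 2.631, -0.001]
ft_force: [-1.2, -1.2, 2.3]
grip_width: 0.229
```

```bash
python3 - <<'E'
from h import *
s=st();go([.3803,.2616,.133],18.9)
W=camera_info("wrist");im=get_image("wrist");cv2.imwrite("pics/w11.png",im[:,:,::-1])
np.savez("w11.npz",R=W["R"],t=W["t"],intrinsics=W["intrinsics"],k1=W["k1"])
im=get_image("side");cv2.imwrite("pics/d11f.png",im[:,:,::-1]);crop(im[:,:,::-1],220,250,390,390,4.5,"pics/d11.png")
E
```

```text
t 19.85 p [0.3802 0.2613 0.1338] jawyaw 23.8 z [-0.    -0.001 -1.   ] q7 [ 0.26  0.03 -0.92  1.99  0.02  1.14 -0.25] F [-1.2 -1.2  2.3] g 0.229
to [0.3803, 0.2616, 0.133] 18.9 t [0.0002 0.0002 0.0008] r [-0.0005  0.0008  0.0855]
```

View pics/w11.png

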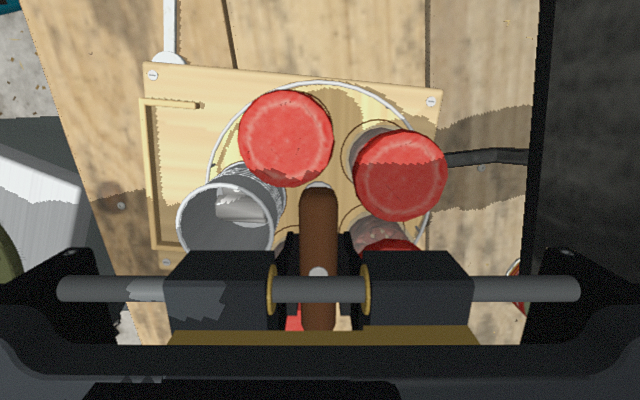

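View pics/d11.png

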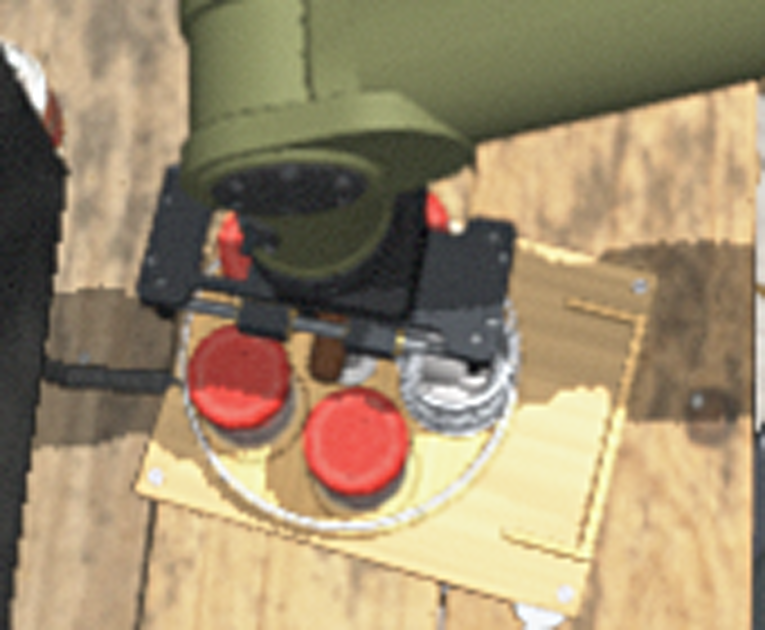

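```bash
python3 - <<'E'
from lids import *
im=cv2.imread("pics/w11.png");W=dict(np.load("w11.npz"));W["k1"]=float(W["k1"])
L=lids(im,W)
ax=np.array([.3805,.2615])
for p in L: print(np.rad2deg(np.arctan2(*(p[:2]-ax)[::-1])),np.linalg.norm(p[:2]-ax))
y=lambda a,b:np.rad2deg(np.arctan2(*(b-a)[1::-1]))
s=[onz(W,*p,.0125) for p in [(152.5,74.5),(431,102),(166.5,262.5)]];print([q.round(4) for q in s],"side",y(s[0],s[1]),"front",y(s[2],s[0])-90)
e=[onz(W,*p,.012) for p in [(143,62.5),(442,91)]];print(e,y(*e))
crop(im,130,45,460,275,2.4,"pics/w11c.png")
S=camera_info("side");d=cv2.imread("pics/d11f.png");f=lambda x,y:onz(S,x/4.5+220-.4,y/4.5+250-.4,.0125)
q=[f(640,286),f(565,594),f(155,476)];print([i.round(4) for i in q],"side: front",y(q[0],q[1])-90,"edge",y(q[1],q[2]))
L=lids(d,S)
E
```

```text
[294.4 322.4] [17.2 21.4] [0.394  0.1884 0.115 ]
[399.3 163.6] [31.7 52.7] [0.4079 0.3258 0.115 ]
[401.7 163. ] [56.1 76.5] [0.409  0.3268 0.115 ]
[284.9 140.3] [66.3 67.6] [0.3374 0.3103 0.115 ]
[285.  137.7] [87.1 90. ] [0.3369 0.3118 0.115 ]
-79.54582895963487 0.07433876912225108
66.94718631907004 0.06985924053987976
66.39177062489605 0.07122447711597091
131.4457373801877 0.06513446140880838
130.94192810097925 0.0665560315746402
[array([0.201 , 0.3011, 0.0125]), array([0.4413, 0.3813, 0.0125]), array([0.2624, 0.1201, 0.0125])] side 18.46348571325223 front 18.757426262428424
[array([0.19036355, 0.30734721, 0.012     ]), array([0.4458013 , 0.39378467, 0.012     ])] 18.695282870614783
[array([0.2605, 0.121 , 0.0125]), array([0.1994, 0.3012, 0.0125]), array([0.4401, 0.382 , 0.0125])] side: front 18.721866230245524 edge 18.5538595460359
[298.5 347.8] [22.1 22.8] [0.3353 0.3118 0.115 ]
[272.1 333.7] [20.6 21.4] [0.4114 0.3208 0.115 ]
```

View pics/w11c.png

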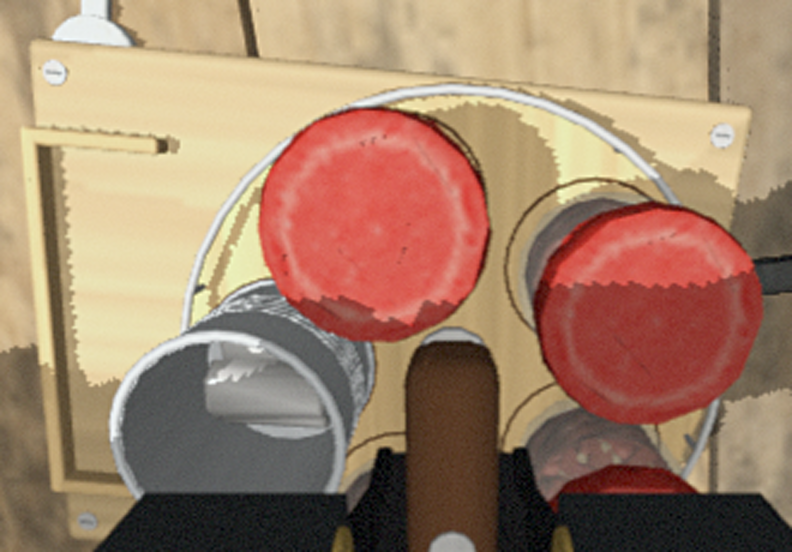

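>>> {"fn": "carry_out", "kwargs": {
  "commands": [
    {"tx": 0,"ty": 0,"tz": 0,"rx": 0,"ry": 0,"rz": 0.03,"jaw": 0.1},
    {"tx": 0,"ty": 0,"tz": 0,"rx": 0,"ry": 0,"rz": 0.06,"jaw": 0.1},
    {"tx": 0,"ty": 0,"tz": 0,"rx": 0,"ry": 0,"rz": 0.08,"jaw": 0.1},
    {"tx": 0,"ty": 0,"tz": 0,"rx": 0,"ry": 0,"rz": 0.09,"jaw": 0.1},
    {"tx": 0,"ty": 0,"tz": 0,"rx": 0,"ry": 0,"rz": 0.09,"jaw": 0.1},
    {"tx": 0,"ty": 0,"tz": 0,"rx": 0,"ry": 0,"rz": 0.09,"jaw": 0.1},
    {"tx": 0,"ty": 0,"tz": 0,"rx": 0,"ry": 0,"rz": 0.09,"jaw": 0.1},
    {"tx": 0,"ty": 0,"tz": 0,"rx": 0,"ry": 0,"rz": 0.09,"jaw": 0.1}
  ],
  "grip_force": 30
}}

```text
time: 20.95
position: [0.3802, 0.2613, 0.1338]
tool_rot: [1.831, 2.553, -0.002]
ft_force: [-2.0, -3.3, 5.3]
grip_width: 0.228
```

```bash
python3 - <<'E'
from lids import *
s=st();W=camera_info("wrist");im=get_image("wrist")[:,:,::-1].copy();cv2.imwrite("pics/w12.png",im);crop(im,130,45,460,275,2.4,"pics/w12c.png")
np.savez("w12.npz",R=W["R"],t=W["t"],intrinsics=W["intrinsics"],k1=W["k1"])
S=camera_info("side");d=get_image("side")[:,:,::-1].copy();cv2.imwrite("pics/d12.png",d)
hsv=cv2.cvtColor(d,cv2.COLOR_BGR2HSV)
ax=np.array([.3805,.2615])
for c,i in((W,im),(S,d)):
  for p in lids(i,c): print(np.rad2deg(np.arctan2(*(p[:2]-ax)[::-1])),np.linalg.norm(p[:2]-ax))
crop(d,220,250,390,390,4.5,"pics/d12c.png")
E
```

```text
t 20.95 p [0.3802 0.2613 0.1338] jawyaw 18.7 z [-0.    -0.001 -1.   ] q7 [ 0.26  0.03 -0.91  1.99  0.02  1.14 -0.34] F [-2.  -3.3  5.3] g 0.228
[294.1 323.2] [17.3 18.4] [0.3874 0.1867 0.115 ]
[399.7 163.3] [30.1 44.6] [0.4136 0.3234 0.115 ]
[395.9 152.2] [33.5 68. ] [0.4086 0.329  0.115 ]
[285.4 139.7] [64.8 68.6] [0.3421 0.3144 0.115 ]
[285.2 137.1] [85.9 89.9] [0.3415 0.3159 0.115 ]
-84.70621339481772 0.07511859891620583
61.91128119542208 0.07020198333583218
67.39936684400061 0.07312883146941013
125.94538265185709 0.06537371988022887
125.61677349402434 0.06689118634580246
[296.2 347.9] [22.5 22.6] [0.3401 0.3152 0.115 ]
[271.2 331.7] [20.2 21.2] [0.4164 0.3179 0.115 ]
126.97179590161633 0.06725244930009042
57.50261678588863 0.06684439132088753
```

View pics/w12c.png

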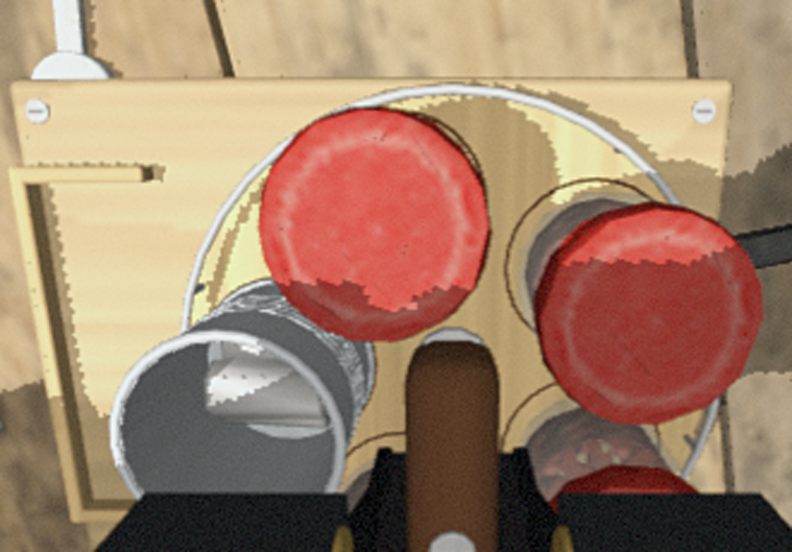

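View pics/d12.png

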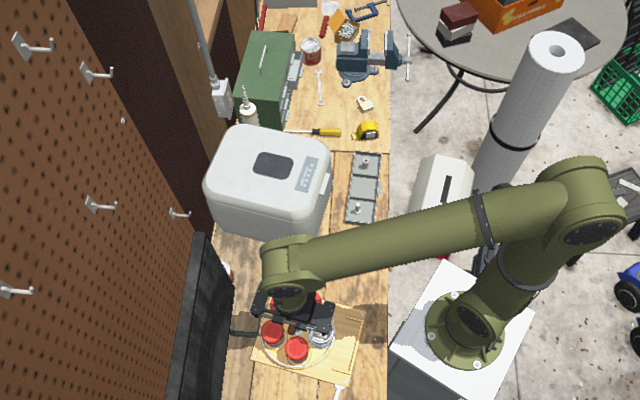

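```bash
python3 - <<'E'
from h import *
im=cv2.imread("pics/w10.png");a=cv2.resize(im[145:245,200:300],None,fx=5,fy=5,interpolation=cv2.INTER_CUBIC)
im=cv2.imread("pics/w7.png");b=cv2.resize(im[180:280,270:330+40],None,fx=3,fy=5,interpolation=cv2.INTER_CUBIC)
cv2.imwrite("pics/tin.png",np.hstack([a,b]))
E
```

```text
(no output)
```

View pics/tin.png

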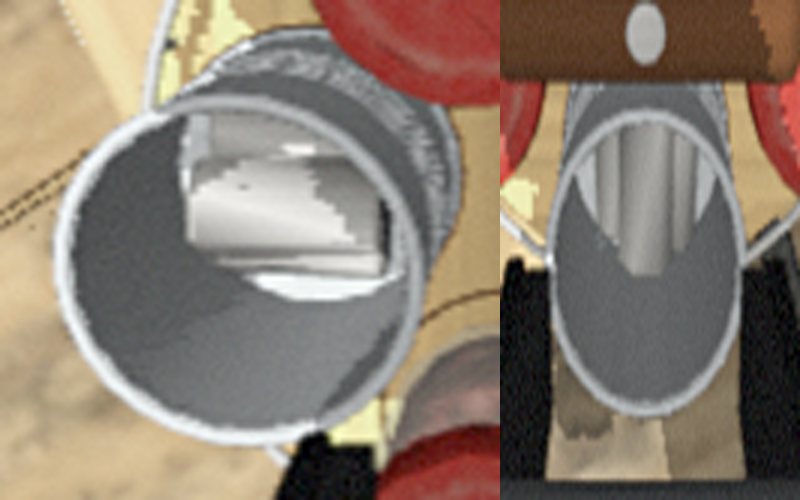

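The third nut lies on top of the other two inside the tin. The tin is at the front and the crossbar is gripped, so I'm handing in.

```bash
python3 - <<'E'
from h import *
st();print(ctrl.close_job())
E
```

```text
t 21.05 p [0.3802 0.2613 0.1338] jawyaw 18.7 z [-0.    -0.001 -1.   ] q7 [ 0.26  0.03 -0.91  1.99  0.02  1.14 -0.34] F [-2.3 -2.9  5.4] g 0.224
the job is handed in; nothing more can be done
None
```

The long nut is in the open tin, the tin is at the front in line with the catch tray, and the gripper is still holding the crossbar. I handed the job in at 21 s.

I dropped the nut from just inside the rim. I then turned the carousel clockwise about 170° in two grips of the T-handle, since the wrist cannot turn that far in one.

What the last checks showed:
- **Nut:** it lies on top of the other two in the tin, and the tray's middle compartment is empty.
- **Alignment:** the jaws are at 18.7° and the base board's axis measures 18.5–18.8°. The one clearly visible lid measured 125.6–127.0° against the 126.65° expected. The lids that were shadowed or partly hidden gave readings up to about 13° off, so I set those aside.
- **Grip:** the jaws are about 20 mm apart on the bar at 30 N. The wrist force was about 6.5 N.
- **Other items:** the bolt, sleeve, tape measure and screwdriver look undisturbed in the last side picture.

One move call was refused because its rows were incomplete. Nothing moved and no robot time passed. No check failed.

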